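# Fit the battery in the cupboard light and shut its cover

### The arm

A 7-joint arm with a two-finger parallel gripper is mounted at the origin on a cart in front of the work surface, level with it; the furniture and walls round the work are solid. World frame = base frame: x ahead of the robot, y to its left, z up, the work surface at z = 0. Lengths are in m, angles in rad, forces in N, time in s.
With the tool pointing down it reaches from about 0.35 to 0.9 m from the base axis. Payload 19.9 kg.
Tool frame: the origin (TCP) lies on the centre line of the jaws, within the pads' length; the fingertips stand 17 mm ahead of it and the grasp point (between the pads) lies 2 mm behind it; z points along the fingers, y is the direction in which the jaws open and shut (so a half turn about z gives the same grasp; the last joint's range is limited). The gripper opens to 85 mm and grips with 20 to 120 N. Pads are 22 mm wide; open, the fingers measure 114 mm over their backs; the gripper's body (76 mm by 85 mm) begins 54 mm behind the grasp point. The pads swing forward as they close: fully open they stand 13 mm farther back than shut.
Start: joints at [1.296, 0.417, -0.01, 1.614, 0.005, 1.111, -0.053], TCP at [0.145, -0.608, 0.248] pointing down, gripper open.
Joint ranges: [-2.81, 2.81], [-0.39, 2.02], [-1.27, 1.25], [0.06, 2.57], [-1.19, 4.33], [0.19, 2], [-2.82, 2.82]. Speed limits (rad/s): [1.89, 1.89, 2.39, 2.39, 3.01, 3.01, 3.01].

### API

Orientations are given as [roll, pitch, yaw] about the fixed x, y, z axes, in that order (R = Rz(yaw) Ry(pitch) Rx(roll)).
In Python, from cell import ctrl, capture, camera_params, job_done gives the robot as it stands.
- The arm moves only by the tool jog_arm, never from a script. Its argument "targets" is a list of rows, each a list of 7 numbers: the shift along the tool's x, y, z in m, then the turn, a rotation vector about the tool's x, y, z in degrees, then the opening, from 0 (shut) to 1 (fully open). In form: [[dx, dy, dz, rx, ry, rz, jaw], ...]. A call has 1 to 12 rows; each row is the pose to reach, as a shift and turn from the pose commanded when the call began, along the tool's axes at that moment; what a row does not reach only later rows make up. A row lasts 1/8 s, in which the tool goes at most 62.5 mm and 10.7 degrees, less where a joint would pass 70% of its speed; a pose out of reach is approached as far as the arm can. A call with a gripper value outside its range is refused whole. The fingers move at their own pace and stop on an object; the grip force is fixed at half the most. Time passes only in rows, so rows that repeat a pose let the fingers close. It gives the time, the measured TCP pose, the force and the opening at its end, in the units of the state.
- ctrl.sense(): the state, without advancing time (a new reading comes with each control period).
- capture(name): name is "scene" or "top"; returns (picture, depth): 400x640x3 uint8, blue, green, red; 400x640 float32, m along the optical axis (not along the pixel's ray), 0 where there is no reading.
- camera_params(name): a dict with "mtx" (3x3 intrinsics, pixels), "R" (3x3) and "t" (3): a world point X has camera coordinates R X + t. Camera axes: x right, y down, z forward; pixel columns grow to the right and rows downward; lengths in m; the calibration is good to about 2 mm. A picture is of the moment at which its call begins. camera_params takes no time and is no camera call.
- job_done(): hands the job in, once; it reports no verdict.
The state is a dict: "time": time; "q": joint angles; "dq": joint speeds; "effort": joint torques, N m; "ee_pos": TCP position; "eef_rot": TCP orientation; "force": force on the tool from outside, world axes, zero at the start; "wrist_torque": the same for the moment, N m; "opening": finger opening in m.
Only numpy, scipy, OpenCV 4.12 (cv2) and the standard library are available. Lean on these libraries where they do the work, as an engineer would, in place of code of your own. Each camera call takes 0.05 s, during which the arm holds its last target.

### The job

Put the fresh battery into the open bay of the cupboard light: press its flat end back against the coil spring, lower the button end in behind the plus contact plate, and leave it lying level on the bay floor. Then slide the grey cover fully shut over it. Work gently, do not force the battery, the spring or the cover, and leave the mug, tape, scissors and pen where they are.

Things in the scene. Friction and masses are not known exactly. Their poses are not given: they have to be found in the camera images.
- cell_center (a point): Centre of the loose battery, a C-size cell: green cylinder, white band near its button end, 26 mm diameter, 50 mm long over all, about 66 g, lying on the worktop (centre 13 mm up). Its x axis runs along the cylinder towards the steel button (plus) end: button 7 mm across, standing 1.5 mm out; the flat (minus) end is at x = -25 mm. It can roll.
- cell_button (a point): Tip of the battery's steel button (plus) end, on its axis, 25 mm from its centre. Axes as cell_center.
- light: White battery cupboard light, 310 x 58 x 40 mm, lying fixed on the worktop on its clear lens. Origin: centre of its underside; x runs along it from the shut bay to the open bay, z up. The open bay, a grey insert, is at the +x end. The insert is a stiff sliding fit: all of it (plate, posts, spring) sits up to 6 mm either way along x from the nominal place given below, so feel for it.
- bay_center (a point): Nominal place of the seated cell's centre: light frame (105, 0, 22) mm, axes as the light's; it lies level along x, button towards -x. Insert floor 9 mm above the worktop. Posts with a 29 mm gap guide the cell's ends: 21 to 27 mm towards -x (top 26 mm above the worktop), 22 to 37 mm towards +x (top 36 mm); between them the sides are open down to the floor for the fingers.
- plus_contact (a point): Nominal point where the button rests on the steel plus contact plate: light frame (80, 0, 22) mm, axes as the light's. The plate faces +x; it and the housing behind end 26 mm above the worktop, so a cell tilted about 26 degrees, flat end down near the floor, passes its button end over them.
- spring_rest (a point): Nominal place of the free end of the steel coil spring at rest, on the cell's axis: light frame (127.5, 0, 22) mm, axes as the light's; coil 11 mm wide. The seated cell keeps it pushed in 2.5 mm; a tilted cell needs 3 to 4 mm to get its button end down past the plate. It gives along x only, about 2.2 N per mm, and is solid at 5 mm.
- cover (a joint): Grey sliding cover of the open bay, m: 0 fully open over the middle of the light, 0.095 fully shut (a hard stop). It slides along the light's +x with about 1.5 N of friction and stays where it is left. A hood 75 mm long, 57 mm wide, top plate 37 to 40 mm above the worktop: it passes 2 mm over a seated cell and jams on one that stands proud.
- cover_push (a point): Middle of the cover's thumb end (the face towards the light's -x), 40 mm above the worktop. This end face reaches from 29 to 46 mm above the worktop; above 40 mm it is 32 mm wide. Pushed along the light's +x it shuts the cover. Behind it are about 50 mm of free housing top (26 mm above the worktop; a rocker switch on it reaches 29 mm). Axes as the light's.
- cell: The same battery; origin on its cylinder surface, 13 mm from cell_center.
- tape_roll: Bystander: roll of beige tape, 98 mm across, 25 mm high, origin at its underside.
- scissors: Bystander: blue-handled scissors, 199 mm long, lying flat.
- mug_tea: Bystander: green and white mug, 86 mm across, 88 mm high, origin at its underside.
- pen: Bystander: white pen, 145 mm long, lying flat.

How it is judged:
By the outcome, as a careful person would: the job done as asked, in the order asked, and still so for the second after the job is handed in, with the robot touching nothing.
It also fails if it takes over 67 s, if anything falls off the work surface, if the arm or the gripper's body presses on something with over 40 N, if the wrist force passes 120 N, or if a joint passes its speed limit or range.

## Working session

There is one attempt and no reset: what is moved stays moved. The work goes in short steps, Python scripts to look and compute and a tool call to move; the robot and the scene stay as the last step left them, time stands still between calls to the robot, and variables do not carry over. Pictures are saved under pics/ and viewed, and the job is handed in when it is done.

Besides the shell and the picture viewer there is one more tool, called in YAML: its name, and indented under it one key for each argument. jog_arm: Moves the arm, as the interface text tells. Its arguments: {"type":"object","properties":{"targets":{"type":"array","items":{"type":"array","items":{"type":"number"}}}},"required":["targets"]}

```bash
ls; mkdir -p pics
python3 - <<'E'
from cell import ctrl,capture,camera_params
import cv2,numpy as np
print(ctrl.sense())
for n in("scene","top"):
    p,d=capture(n); cv2.imwrite(f"pics/{n}0.png",p); np.save(f"{n}0.npy",d); print(n,camera_params(n))
E
```

```text
pics
{'time': 0.0, 'q': array([ 1.29551124,  0.41795194, -0.01030359,  1.61414278,  0.00470711,
        1.11068171, -0.05296164]), 'dq': array([ 0.0008802 , -0.00072987, -0.00200946, -0.0004088 , -0.00111238,
        0.00037197,  0.00149403]), 'effort': array([ 5.00296101e-04, -8.64454722e+01,  6.79032728e-01, -4.34891546e+01,
        1.89902092e-02,  7.64843513e-03,  2.00373273e-05]), 'ee_pos': array([ 0.14470809, -0.60770254,  0.2476872 ]), 'eef_rot': array([-3.14043629e+00,  9.44397872e-05,  2.33835316e-01]), 'force': array([1.12418966, 0.53989752, 0.61979539]), 'wrist_torque': array([ 0.05357423,  0.02346012, -0.02806682]), 'opening': 0.08516568039496887}
scene {'mtx': array([[364.30733853,   0.        , 325.40049528],
       [  0.        , 364.30733853, 199.54302128],
       [  0.        ,   0.        ,   1.        ]]), 'R': array([[-0.82129332, -0.57048004,  0.00545876],
       [-0.40540429,  0.57685592, -0.70914357],
       [ 0.40140334, -0.58462788, -0.70504298]]), 't': array([0.44030302, 0.27029257, 1.00719799])}
top {'mtx': array([[392.05625794,   0.        , 322.77317669],
       [  0.        , 392.05625794, 196.73391941],
       [  0.        ,   0.        ,   1.        ]]), 'R': array([[-3.15455867e-02, -9.99502270e-01,  2.97007681e-04],
       [-9.75464890e-01,  3.07221557e-02, -2.18000913e-01],
       [ 2.17883282e-01, -7.16668726e-03, -9.75948520e-01]]), 't': array([0.00177721, 0.55320454, 1.08299488])}
```

View pics/scene0.png

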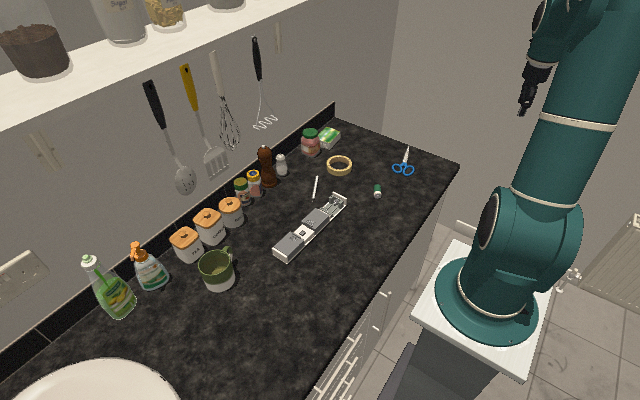

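View pics/top0.png

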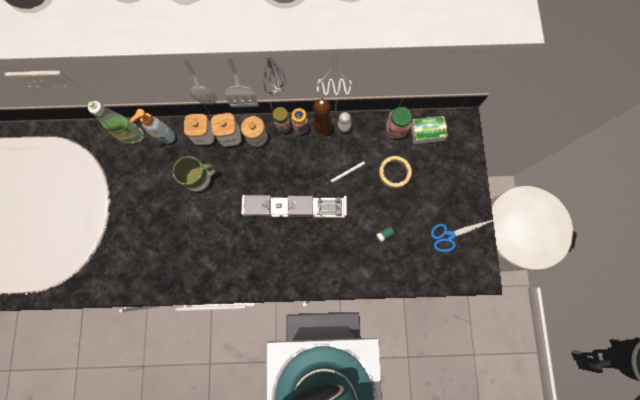

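The top view shows the light from about (242,207) to (347,207), with the open bay at the right. The cell is at (385,235) with its white/button end lower left, the tape at (395,172), the pen at (348,172) and the scissors at (460,235). I'll enlarge these next.

```bash
cat > h.py <<'E'
import numpy as np,cv2
from cell import ctrl,capture,camera_params
def ray(n,u,v):
    c=camera_params(n);R=c['R'];t=c['t'];o=-R.T@t
    d=R.T@np.linalg.inv(c['mtx'])@np.array([u,v,1.]);return o,d
def atz(n,u,v,z):
    o,d=ray(n,u,v);return o+d*(z-o[2])/d[2]
def proj(n,X):
    c=camera_params(n);p=c['mtx']@(c['R']@np.array(X)+c['t']);return p[:2]/p[2]
def crop(img,x0,y0,w,h,k,fn):
    cv2.imwrite(fn,cv2.resize(img[y0:y0+h,x0:x0+w],None,fx=k,fy=k,interpolation=cv2.INTER_CUBIC))
E
python3 - <<'E'
from h import *
t=cv2.imread('pics/top0.png');s=cv2.imread('pics/scene0.png')
crop(t,236,185,120,45,6.5,'pics/c1.png')
crop(t,365,220,40,30,16,'pics/c2.png')
crop(s,265,170,130,95,6,'pics/c3.png')
E
```

```text
(no output)
```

View pics/c1.png

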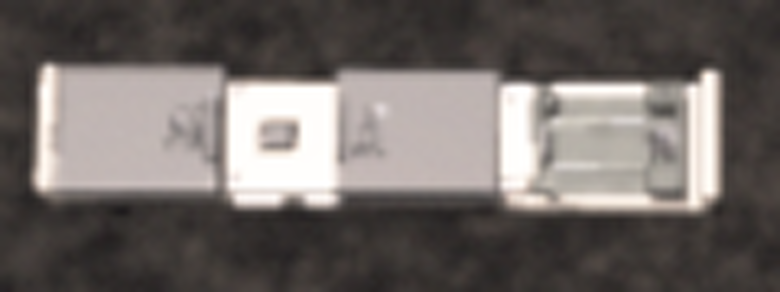

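View pics/c2.png

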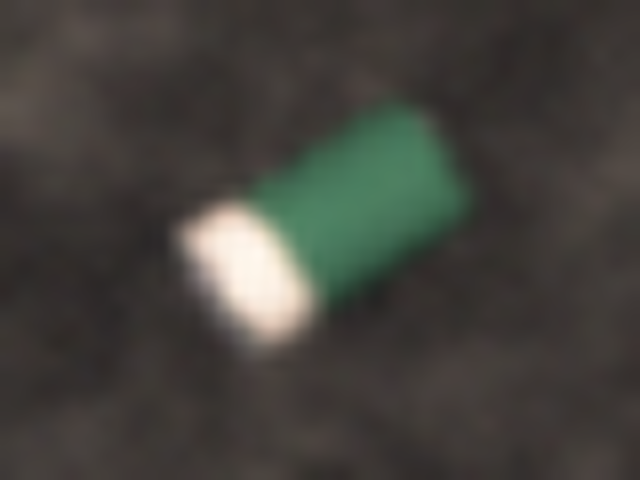

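View pics/c3.png

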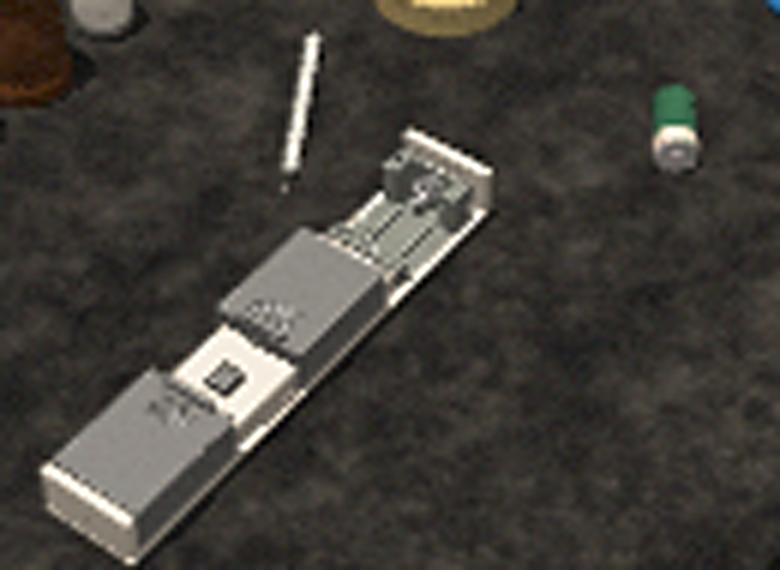

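Run:
```python
from h import *
f=lambda x,y:(236+(x+.5)/6.5-.5,185+(y+.5)/6.5-.5)
P={k:atz('top',*f(*v),.04)for k,v in dict(lu=(40,64),ll=(38,190),ru=(721,70),rl=(720,200)).items()}
for k,v in P.items():print(k,v.round(4))
L=(P['lu']+P['ll'])/2;Rr=(P['ru']+P['rl'])/2
d=Rr-L;print('len',np.linalg.norm(d),'yaw',np.degrees(np.arctan2(d[1],d[0])),'mid',(L+Rr)/2)
g=lambda x,y:(365+(x+.5)/16-.5,220+(y+.5)/16-.5)
Q=[atz('top',*g(*v),.013) for v in[(180,235),(265,345),(400,105),(472,205)]]
for q in Q:print(q.round(4))
b=(Q[0]+Q[1])/2;fl=(Q[2]+Q[3])/2;a=b-fl
print('len',np.linalg.norm(a),'w',np.linalg.norm(Q[0]-Q[1]),np.linalg.norm(Q[2]-Q[3]),'yaw',np.degrees(np.arctan2(a[1],a[0])),'c',(b+fl)/2)
# depth clouds
for n in('top','scene'):
    D=np.load(n+'0.npy');im=cv2.imread(f'pics/{n}0.png').astype(int)
    c=camera_params(n);v,u=np.mgrid[:400,:640]
    X=np.stack([(u-c['mtx'][0,2])/c['mtx'][0,0]*D,(v-c['mtx'][1,2])/c['mtx'][1,1]*D,D],-1)
    W=(X-c['t'])@c['R']
    np.save(n+'W.npy',W.astype('f4'))
    m=(im[...,1]>im[...,2]+30)&(abs(W[...,2]-.015)<.03)&(D>0)
    q0=(b+fl)/2
    m&=np.linalg.norm(W[...,:2]-q0[:2],axis=-1)<.05
    p=W[m];print(n,len(p),p.mean(0),p.max(0),p.min(0))
    ax=np.linalg.svd(p[:,:2]-p[:,:2].mean(0))[2][0];print(np.degrees(np.arctan2(ax[1],ax[0])))
    # light
    m=(D>0)&(W[...,2]>.032)&(W[...,2]<.05)&(abs(W[...,0]-.52)<.1)&(W[...,1]>-.3)&(W[...,1]<.5)
    p=W[m]
    ctr=(L+Rr)/2;m2=np.linalg.norm(p[:,:2]-ctr[:2],axis=1)<.18;p=p[m2]
    print('light',len(p),p.min(0),p.max(0)); print(cv2.minAreaRect(p[:,:2].astype('f4')))
```

```text
lu [0.5723 0.2251 0.04  ]
ll [0.5137 0.2252 0.04  ]
ru [ 0.5597 -0.0865  0.04  ]
rl [ 0.4994 -0.0834  0.04  ]
len 0.31036880394763944 yaw -92.48830221054017 mid [0.53629273 0.07010733 0.04      ]
[ 0.4443 -0.1703  0.013 ]
[ 0.4234 -0.1848  0.013 ]
[ 0.4674 -0.2129  0.013 ]
[ 0.4482 -0.225   0.013 ]
len 0.047862626022822985 w 0.025481045657557343 0.022694469967398555 yaw 120.02631657039228 c [ 0.44583838 -0.19826332  0.013     ]
top 79 [ 0.44848968 -0.20272646  0.02341806] [ 0.46392892 -0.18508321  0.02904727] [ 0.43418838 -0.22098672  0.01733813]
-62.12613209896691
light 1132 [ 0.50386672 -0.08210465  0.03203362] [0.57095123 0.22739985 0.04842913]
((0.5368786454200745, 0.07280731946229935), (0.30824193358421326, 0.05793914943933487), 87.58982849121094)
scene 43 [ 0.45170899 -0.19809101  0.02129146] [ 0.46599772 -0.18042146  0.02567916] [ 0.43483581 -0.21714222  0.01387287]
123.44117943193292
light 866 [ 0.50427802 -0.0806368   0.0320553 ] [0.57139611 0.23101067 0.04671519]
((0.5378443002700806, 0.07502531260251999), (0.3107489347457886, 0.058416739106178284), 88.1117172241211)
```

The light's centre is about (0.537, 0.072) with yaw about -92.4°. The cell is at about (0.4455, -0.198) with its button heading about 120°. First I'll move to a hover over the cell.

```bash
cat >> h.py <<'E'
from scipy.spatial.transform import Rotation as Ro
LC=np.array([.5370,.0722,0]);LY=-92.3
def Lf(p,lc=None,ly=None):   # light frame mm -> world m
    return (LC if lc is None else lc)+Ro.from_euler('z',LY if ly is None else ly,degrees=True).apply(np.array(p)/1e3)
def toolR(heading,tilt=0): # heading deg of tool x; tilt: raises tool x end (button up)
    return Ro.from_euler('z',heading,degrees=True)*Ro.from_euler('x',180,degrees=True)*Ro.from_euler('y',tilt,degrees=True)
def delta(pos,R):
    s=ctrl.sense();p0=s['ee_pos'];R0=Ro.from_euler('xyz',s['eef_rot'])
    d=R0.inv().apply(np.array(pos)-p0);r=(R0.inv()*R).as_rotvec(degrees=True)
    print('shift',d.round(4),'rot',r.round(2))
def st():
    s=ctrl.sense();R=Ro.from_euler('xyz',s['eef_rot'])
    x=R.as_matrix()[:,0];print('t',s['time'],'pos',s['ee_pos'].round(4),'head',np.degrees(np.arctan2(x[1],x[0])).round(2),'tilt',np.degrees(np.arcsin(x[2])).round(2),'rpy',np.degrees(s['eef_rot']).round(2),'F',s['force'].round(2),'T',s['wrist_torque'].round(2),'op',round(s['opening'],4),'q',s['q'].round(2))
    return s
E
python3 - <<'E'
from h import *
st();print(toolR(0,26).as_matrix()[:,0]);delta([.4455,-.1977,.10],toolR(120))
E
```

```text
t 0.1 pos [ 0.1447 -0.6077  0.2477] head 13.4 tilt -0.0 rpy [-179.94    0.     13.4 ] F [-0.04  1.12  0.46] T [-0.02 -0.   -0.01] op 0.0854 q [ 1.3   0.42 -0.01  1.61  0.    1.11 -0.05]
[8.98794046e-01 5.36849822e-17 4.38371147e-01]
shift [ 0.3876 -0.329   0.1481] rot [-5.000e-02 -5.000e-02 -1.066e+02]
```

jog_arm:
  targets:
    - [0.388, -0.329, 0.148, 0, 0, -106.6, 1]
    - [0.388, -0.329, 0.148, 0, 0, -106.6, 1]
    - [0.388, -0.329, 0.148, 0, 0, -106.6, 1]
    - [0.388, -0.329, 0.148, 0, 0, -106.6, 1]
    - [0.388, -0.329, 0.148, 0, 0, -106.6, 1]
    - [0.388, -0.329, 0.148, 0, 0, -106.6, 1]
    - [0.388, -0.329, 0.148, 0, 0, -106.6, 1]
    - [0.388, -0.329, 0.148, 0, 0, -106.6, 1]
    - [0.388, -0.329, 0.148, 0, 0, -106.6, 1]
    - [0.388, -0.329, 0.148, 0, 0, -106.6, 1]
    - [0.388, -0.329, 0.148, 0, 0, -106.6, 1]
    - [0.388, -0.329, 0.148, 0, 0, -106.6, 1]

```text
time: 1.6
ee_pos: [0.4457, -0.1985, 0.1003]
eef_rot: [-3.141, -0.0, 2.089]
force: [1.2, 0.3, -0.5]
opening: 0.0855
```

Run:
```python
from h import *
st();delta([.4455,-.1977,.019],toolR(120))
a,_=capture('scene');b,_=capture('top')
print(proj('scene',[.4455,-.1977,.013]),proj('top',[.4455,-.1977,.013]))
crop(a,335,140,90,75,4,'/tmp/a.png');crop(b,340,190,100,75,4,'/tmp/b.png')
A=cv2.imread('/tmp/a.png');B=cv2.imread('/tmp/b.png');cv2.imwrite('pics/h1.png',np.hstack([A,B]))
```

```text
t 1.6 pos [ 0.4457 -0.1985  0.1003] head 119.71 tilt 0.01 rpy [-1.7999e+02 -1.0000e-02  1.1971e+02] F [ 1.18  0.32 -0.48] T [-0.04  0.01 -0.01] op 0.0855 q [ 0.81  0.44 -0.54  2.05  0.33  0.73  0.58]
shift [0.0008 0.0002 0.0813] rot [-0.01 -0.01 -0.29]
[378.18788734 190.07809953] [384.9394788  233.54049899]
```

View pics/h1.png

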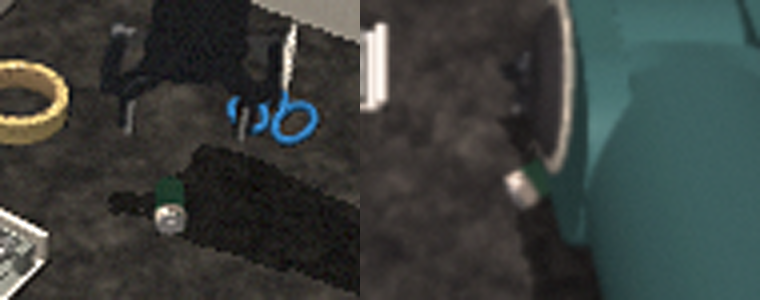

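The gripper hovers over the cell, which lies between the fingers (scene crop, about (170,205)). The view shows nothing to hit on the way down, so I'll descend.

jog_arm:
  targets:
    - [0.0005, 0, 0.04, 0, 0, 0, 1]
    - [0.0005, 0, 0.065, 0, 0, 0, 1]
    - [0.0005, 0, 0.075, 0, 0, 0, 1]
    - [0.0005, 0, 0.081, 0, 0, 0, 1]
    - [0.0005, 0, 0.081, 0, 0, 0, 1]

```text
time: 2.33
ee_pos: [0.446, -0.1977, 0.0196]
eef_rot: [3.141, 0.0, 2.094]
force: [0.3, -0.7, 0.3]
opening: 0.0855
```

jog_arm:
  targets:
    - [0, 0, 0, 0, 0, 0, 0.5]
    - [0, 0, 0, 0, 0, 0, 0.4]
    - [0, 0, 0, 0, 0, 0, 0.35]
    - [0, 0, 0, 0, 0, 0, 0.3]
    - [0, 0, 0, 0, 0, 0, 0.2]
    - [0, 0, 0, 0, 0, 0, 0.2]
    - [0, 0, 0, 0, 0, 0, 0.2]
    - [0, 0, 0, 0, 0, 0, 0.2]

```text
time: 3.32
ee_pos: [0.4459, -0.1977, 0.0196]
eef_rot: [-3.141, 0.0, 2.094]
force: [-2.5, 0.4, 10.2]
opening: 0.0237
```

```bash
python3 -c "
from h import *
st()"
```

```text
t 3.325 pos [ 0.4459 -0.1977  0.0196] head 120.0 tilt -0.02 rpy [-1.7999e+02  2.0000e-02  1.2000e+02] F [-2.51  0.37 10.16] T [ 0.08  0.53 -0.01] op 0.0237 q [ 0.73  0.58 -0.45  2.08  0.46  0.57  0.48]
```

Run:
```python
from h import *
a,_=capture('scene')
crop(a,350,160,60,50,12,'pics/g1.png')
```

```text
(no output)
```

View pics/g1.png

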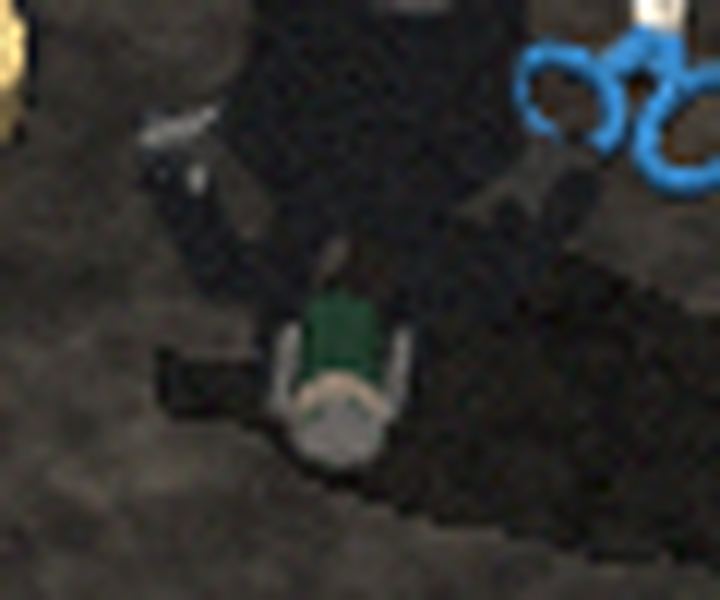

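The cell sits between the grey pads at about (340,390) in the crop. I'll lift slightly and check the force and opening.

jog_arm:
  targets:
    - [0, 0, -0.002, 0, 0, 0, 0.2]
    - [0, 0, -0.004, 0, 0, 0, 0.2]
    - [0, 0, -0.01, 0, 0, 0, 0.2]
    - [0, 0, -0.03, 0, 0, 0, 0.2]
    - [0, 0, -0.06, 0, 0, 0, 0.2]
    - [0, 0, -0.09, 0, 0, 0, 0.2]
    - [0, 0, -0.09, 0, 0, 0, 0.2]

```text
time: 4.25
ee_pos: [0.4467, -0.1981, 0.1113]
eef_rot: [3.14, 0.003, 2.094]
force: [-0.7, -1.0, -0.5]
opening: 0.0243
```

Run:
```python
from h import *
st()
a,_=capture('scene')
crop(a,350,130,70,60,10,'pics/g2.png')
# hover pose near bay, level
C=Lf([105,0,0]);print(C);
delta([C[0],C[1],.12],toolR(LY+180,0))
```

```text
t 4.25 pos [ 0.4467 -0.1981  0.1113] head 119.98 tilt -0.17 rpy [1.7991e+02 1.7000e-01 1.1998e+02] F [-0.67 -0.99 -0.46] T [-0.02 -0.02 -0.04] op 0.0243 q [ 0.82  0.42 -0.56  2.05  0.32  0.75  0.59]
[ 0.53278616 -0.03271541  0.        ]
shift [ 0.0998  0.1577 -0.01  ] rot [ 0.06  0.08 32.28]
```

View pics/g2.png

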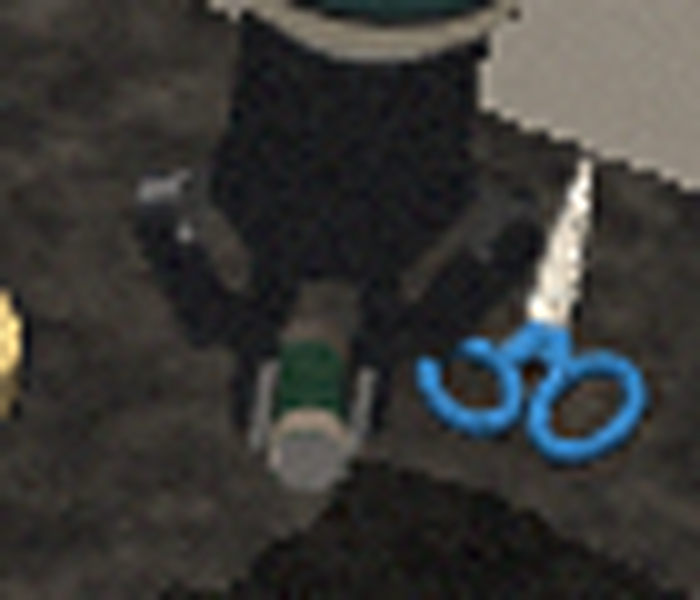

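```bash
cat >> h.py <<'E'
OFF=np.array([0.,0.,.0066])   # cell centre in tool frame
def cellpose(c_light_mm,tilt,dhead=0,off=None):
    R=toolR(LY+180+dhead,tilt);C=Lf(c_light_mm)
    return C-R.apply(OFF if off is None else off),R
def cellgo(c,tilt,dhead=0): delta(*cellpose(c,tilt,dhead))
def cellnow():
    s=ctrl.sense();R=Ro.from_euler('xyz',s['eef_rot']);C=s['ee_pos']+R.apply(OFF)
    c=Ro.from_euler('z',-LY,degrees=True).apply(C-LC)*1e3
    F=Ro.from_euler('z',-LY,degrees=True).apply(s['force'])
    print('cell in light mm',c.round(2),'F light',F.round(2))
E
python3 - <<'E'
from h import *
cellgo([104,0,75],26)
E
```

```text
shift [0.0982 0.1567 0.0291] rot [-7.26 25.38 31.73]
```

jog_arm:
  targets:
    - [0.098, 0.157, 0.0, -7.26, 25.38, 31.73, 0.2]
    - [0.098, 0.157, 0.0, -7.26, 25.38, 31.73, 0.2]
    - [0.098, 0.157, 0.0, -7.26, 25.38, 31.73, 0.2]
    - [0.098, 0.157, 0.029, -7.26, 25.38, 31.73, 0.2]
    - [0.098, 0.157, 0.029, -7.26, 25.38, 31.73, 0.2]
    - [0.098, 0.157, 0.029, -7.26, 25.38, 31.73, 0.2]
    - [0.098, 0.157, 0.029, -7.26, 25.38, 31.73, 0.2]

```text
time: 5.18
ee_pos: [0.5331, -0.0341, 0.0813]
eef_rot: [3.141, -0.453, 1.533]
force: [1.0, 0.9, 0.1]
opening: 0.0239
```

Run:
```python
from h import *
st();cellnow()
a,_=capture('scene');b,_=capture('top')
cv2.imwrite('pics/s2.png',a);cv2.imwrite('pics/t2.png',b)
crop(a,300,160,70,60,10,'pics/h2s.png');crop(b,280,160,100,75,8,'pics/h2t.png')
```

```text
t 5.175 pos [ 0.5331 -0.0341  0.0813] head 87.86 tilt 25.95 rpy [179.98 -25.95  87.86] F [0.95 0.88 0.09] T [-0.45  0.01  0.03] op 0.0239 q [ 0.74  0.65 -0.65  1.91 -0.11  0.76  0.23]
cell in light mm [103.44   0.37  75.4 ] F light [-0.91  0.92  0.09]
```

View pics/h2s.png

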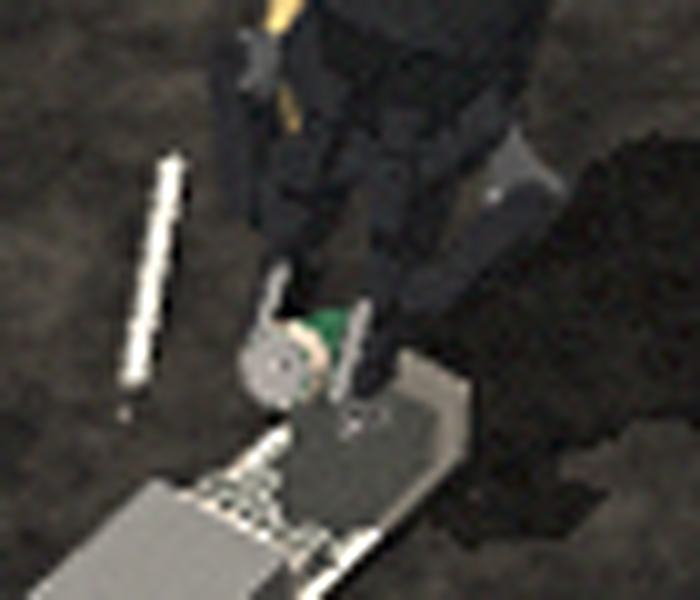

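View pics/h2t.png

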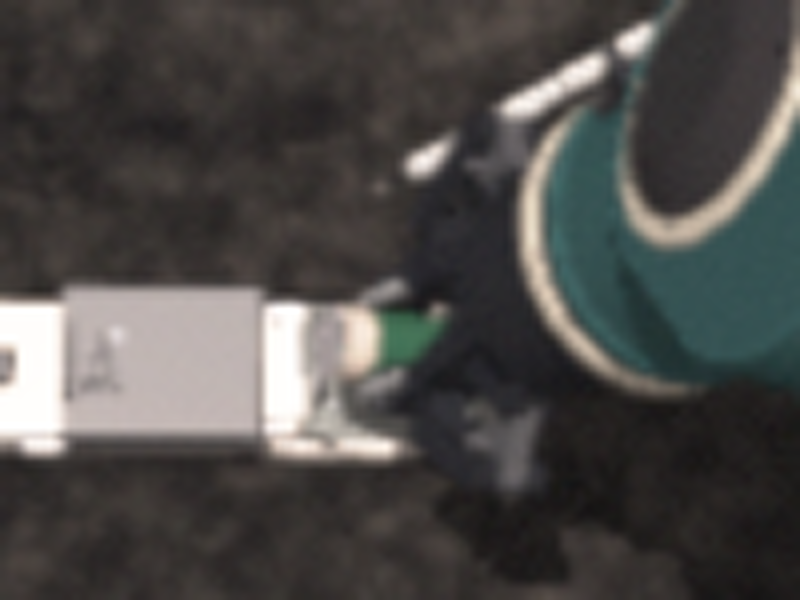

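Run:
```python
from h import *
inv=lambda X:(Ro.from_euler('z',-LY,degrees=True).apply(X-LC)*1e3).round(1)
f=lambda x,y:(236+(x+.5)/6.5-.5,185+(y+.5)/6.5-.5)
for n,x,y,z in [('+post near',647,105,.036),('+post far',686,105,.036),('-post far',540,105,.026),('-post near',560,105,.026),('endwall out',721,135,.04),('endwall in',700,135,.04),('cover end',500,135,.04),('cover thumb',338,135,.04),('+post up',665,82,.036),('+post low',665,195,.036),('light up',600,82,.026),('light low',600,208,.026),('cover up',420,70,.04),('cover low',420,192,.04),('capL up',140,66,.04),('capL low',140,190,.04)]:
    print(n,inv(atz('top',*f(x,y),z)))
s=ctrl.sense();R=Ro.from_euler('xyz',s['eef_rot']);C=s['ee_pos']+R.apply(OFF);B=C+R.apply([.025,0,0])
print('button',proj('top',B),proj('scene',B), 'body front center',proj('top',C+R.apply([.0235,0,0])),proj('scene',C+R.apply([.0235,0,0])))
i=cv2.imread('pics/t2.png');crop(i,305,180,45,40,16,'pics/z1.png')
i=cv2.imread('pics/s2.png');crop(i,315,180,40,32,18,'pics/z2.png')
i=cv2.imread('pics/top0.png');crop(i,310,192,44,28,18,'pics/z3.png')
```

```text
+post near [123.9  13.2  36. ]
+post far [141.8  13.4  36. ]
-post far [74.8 14.9 26. ]
-post near [84.1 15.  26. ]
endwall out [157.5  -1.3  40. ]
endwall in [148.   -1.4  40. ]
cover end [56.9 -2.2 40. ]
cover thumb [-16.8  -2.8  40. ]
+post up [132.2  24.1  36. ]
+post low [132.2 -28.5  36. ]
light up [102.5  26.   26. ]
light low [102.8 -33.   26. ]
cover up [19.9 27.8 40. ]
cover low [ 21.1 -28.8  40. ]
capL up [-108.3   28.6   40. ]
capL low [-105.7  -29.    40. ]
button [320.57078561 201.37956931] [327.6452428  195.67345892] body front center [321.04571869 201.43034977] [327.89491718 195.58685314]
```

View pics/z1.png

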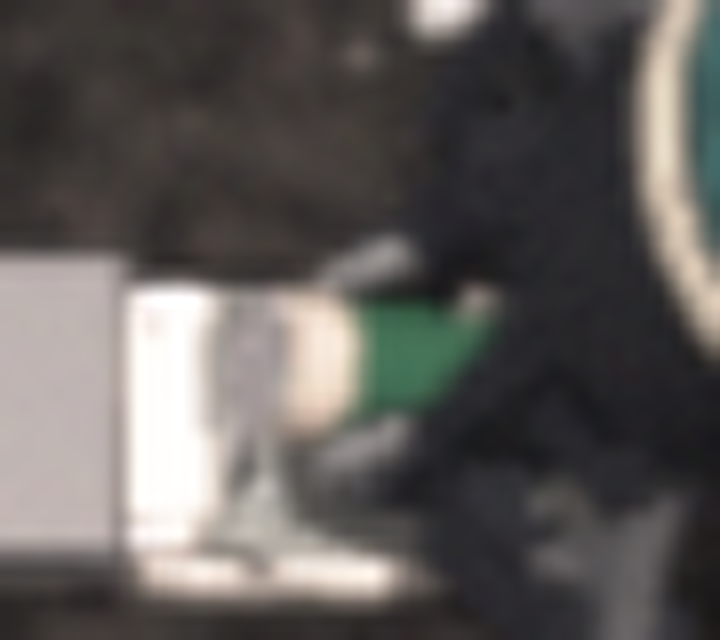

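View pics/z2.png

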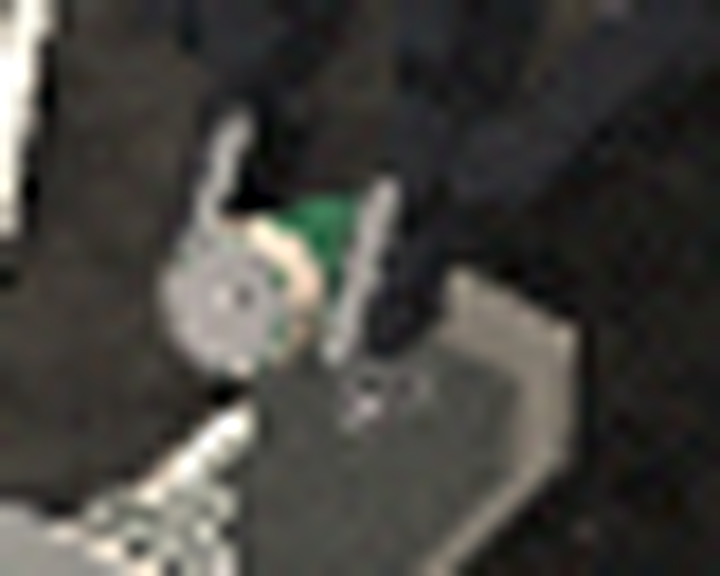

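View pics/z3.png

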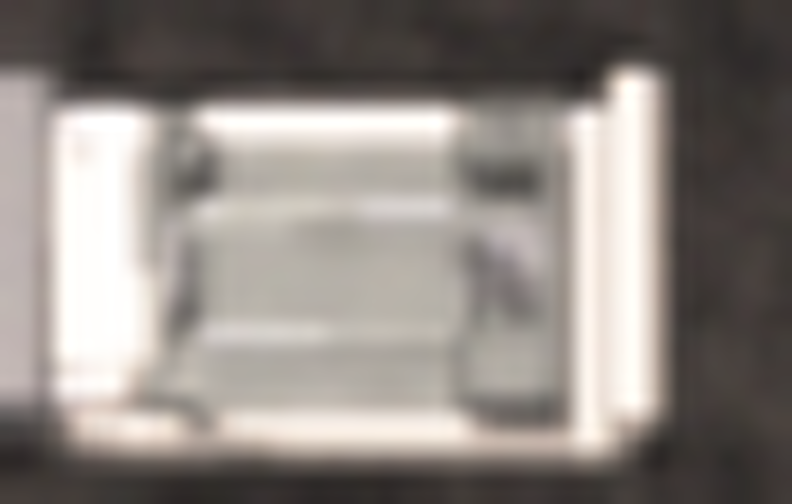

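Run:
```python
from h import *
inv=lambda X:(Ro.from_euler('z',-LY,degrees=True).apply(X-LC)*1e3).round(1)
g=lambda x,y:(310+(x+.5)/18-.5,192+(y+.5)/18-.5)
for n,x,y,z in [('+gap up',510,155,.036),('+gap low',510,355,.036),('+near',460,255,.036),('+far',560,255,.036),('wall up',640,68,.04),('wall low',640,420,.04),('wall out',665,250,.04),('-near up',215,170,.026),('wht edge',155,250,.026)]:
    print(n,inv(atz('top',*g(x,y),z)))
i=cv2.imread('pics/scene0.png');crop(i,315,185,40,35,18,'pics/z4.png')
```

```text
+gap up [132.1  15.1  36. ]
+gap low [132.1 -18.5  36. ]
+near [123.9  -1.8  36. ]
+far [140.4  -1.7  36. ]
wall up [153.5  29.1  40. ]
wall low [153.2 -29.9  40. ]
wall out [157.4  -1.5  40. ]
-near up [83.3 14.3 26. ]
wht edge [73.4  0.6 26. ]
```

View pics/z4.png

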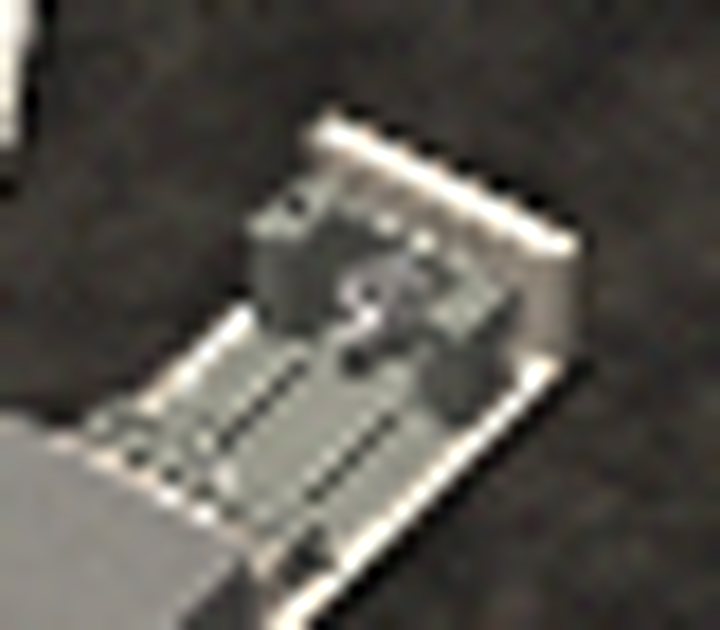

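Run:
```python
from h import *
inv=lambda X:(Ro.from_euler('z',-LY,degrees=True).apply(X-LC)*1e3).round(1)
g=lambda x,y:(315+(x+.5)/18-.5,185+(y+.5)/18-.5)
for n,x,y,z in [('gr L far',305,365,.009),('gr R far',395,415,.009),('gr L near',220,445,.009),('gr R near',305,500,.009),('spring',375,285,.022),('wall top L',325,125,.04),('wall top R',575,245,.04),('+post L inner near top',320,235,.036),('+post R inner near top',435,310,.036),('post L outer near',250,215,.036),('post R outer near',505,340,.036)]:
    print(n,inv(atz('scene',*g(x,y),z)))
h=lambda x,y:(315+(x+.5)/18-.5,180+(y+.5)/18-.5)
print(proj('scene',Lf([103.4,.4,75.4])),'button meas',h(235,293))
# expected lateral of button by scene, on the vertical plane known x
s=ctrl.sense();R=Ro.from_euler('xyz',s['eef_rot']);B=s['ee_pos']+R.apply(OFF+[.025,0,0]);print(inv(B),inv(atz('scene',*h(235,293),B[2])))
```

```text
gr L far [117.1  10.    9. ]
gr R far [116.8 -11.3   9. ]
gr L near [90.5 10.2  9. ]
gr R near [ 88.8 -10.8   9. ]
spring [131.8   4.7  22. ]
wall top L [146.1  27.3  40. ]
wall top R [148.2 -29.   40. ]
+post L inner near top [124.8  12.7  36. ]
+post R inner near top [121.7 -16.   36. ]
post L outer near [121.1  26.4  36. ]
post R outer near [123.2 -30.8  36. ]
[331.70232239 194.22473796] button meas (327.5833333333333, 195.80555555555554)
[81.   0.3 86.2] [80.4  0.1 86.2]
```

Both cameras agree the cell is within 1 mm of the light's axis laterally. The insert appears shifted about 3.5 mm towards -x. I'll descend tilted, just short of the spring.

Run:
```python
from h import *
cellgo([97,-.5,60],26,-.2)
cellgo([97,-.5,36],26,-.2)
```

```text
shift [-0.0008 -0.0008  0.0165] rot [-0.13  0.03  0.28]
shift [-0.0113 -0.0008  0.0381] rot [-0.13  0.03  0.28]
```

jog_arm:
  targets:
    - [-0.0008, -0.0008, 0.0165, -0.1, 0, 0.3, 0.2]
    - [-0.006, -0.0008, 0.027, -0.1, 0, 0.3, 0.2]
    - [-0.0085, -0.0008, 0.032, -0.1, 0, 0.3, 0.2]
    - [-0.01, -0.0008, 0.035, -0.1, 0, 0.3, 0.2]
    - [-0.0113, -0.0008, 0.038, -0.1, 0, 0.3, 0.2]
    - [-0.0113, -0.0008, 0.038, -0.1, 0, 0.3, 0.2]

```text
time: 6.02
ee_pos: [0.5322, -0.0277, 0.0411]
eef_rot: [-3.139, -0.455, 1.524]
force: [-0.5, 0.1, 0.8]
opening: 0.0241
```

Run:
```python
from h import *
st();cellnow()
a,_=capture('scene');b,_=capture('top')
crop(a,315,175,44,36,9,'/tmp/a.png');crop(b,305,185,44,36,9,'/tmp/b.png')
cv2.imwrite('pics/d1.png',np.hstack([cv2.imread('/tmp/a.png'),cv2.imread('/tmp/b.png')]))
# +x light 2mm steps in tool axes
R=Ro.from_euler('xyz',ctrl.sense()['eef_rot']);print(R.inv().apply(Ro.from_euler('z',LY,degrees=True).apply([1,0,0])).round(4))
```

```text
t 6.025 pos [ 0.5322 -0.0277  0.0411] head 87.34 tilt 26.06 rpy [-179.86  -26.06   87.34] F [-0.49  0.06  0.77] T [-0.53  0.06 -0.02] op 0.0241 q [ 0.72  0.72 -0.62  1.93 -0.09  0.68  0.23]
cell in light mm [97.14 -0.81 35.2 ] F light [-0.04 -0.49  0.77]
[-0.8984  0.0052 -0.4392]
```

View pics/d1.png

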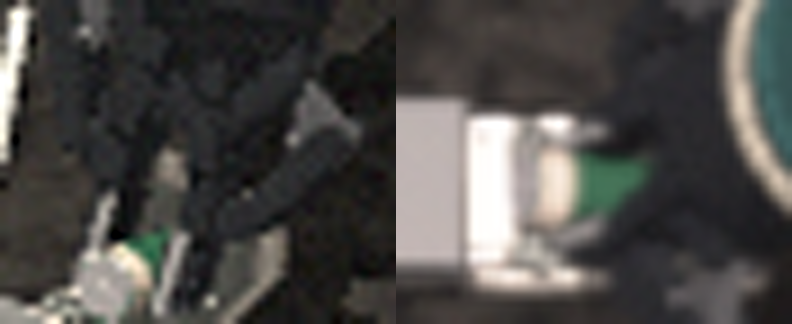

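No contact yet, and the cell is entering centred between the posts in both views. I'll push back towards the spring in small steps.

jog_arm:
  targets:
    - [-0.0009, 0, -0.0004, 0, 0, 0, 0.2]
    - [-0.0018, 0, -0.0009, 0, 0, 0, 0.2]
    - [-0.0027, 0, -0.0013, 0, 0, 0, 0.2]
    - [-0.0027, 0, -0.0013, 0, 0, 0, 0.2]

```text
time: 6.62
ee_pos: [0.532, -0.0308, 0.0412]
eef_rot: [-3.139, -0.455, 1.524]
force: [0.1, -0.0, -0.6]
opening: 0.0237
```

Run:
```python
from h import *
st();cellnow()
```

```text
t 6.625 pos [ 0.532  -0.0308  0.0412] head 87.33 tilt 26.05 rpy [-179.86  -26.05   87.33] F [ 0.12 -0.02 -0.59] T [-0.52  0.04 -0.06] op 0.0237 q [ 0.72  0.72 -0.62  1.92 -0.09  0.68  0.23]
cell in light mm [100.24  -0.83  35.23] F light [ 0.01  0.12 -0.59]
```

jog_arm:
  targets:
    - [-0.0009, 0, -0.0004, 0, 0, 0, 0.2]
    - [-0.0018, 0, -0.0009, 0, 0, 0, 0.2]
    - [-0.0018, 0, -0.0009, 0, 0, 0, 0.2]

```text
time: 7.0
ee_pos: [0.5321, -0.0328, 0.0412]
eef_rot: [-3.139, -0.455, 1.524]
force: [1.0, 0.1, -0.2]
opening: 0.0241
```

Run:
```python
from h import *
st();cellnow()
```

```text
t 7.0 pos [ 0.5321 -0.0328  0.0412] head 87.34 tilt 26.05 rpy [-179.88  -26.05   87.34] F [ 1.04  0.07 -0.17] T [-0.52 -0.09  0.  ] op 0.0241 q [ 0.72  0.72 -0.62  1.92 -0.09  0.69  0.24]
cell in light mm [102.18  -0.73  35.3 ] F light [-0.11  1.04 -0.17]
```

jog_arm:
  targets:
    - [-0.0009, 0, -0.0004, 0, 0, 0, 0.2]
    - [-0.0018, 0, -0.0009, 0, 0, 0, 0.2]
    - [-0.0018, 0, -0.0009, 0, 0, 0, 0.2]

```text
time: 7.38
ee_pos: [0.5322, -0.0346, 0.0414]
eef_rot: [-3.14, -0.455, 1.525]
force: [3.8, 2.2, -0.8]
opening: 0.0241
```

Run:
```python
from h import *
st();cellnow()
```

```text
t 7.375 pos [ 0.5322 -0.0346  0.0414] head 87.36 tilt 26.06 rpy [-179.91  -26.06   87.36] F [ 3.8   2.22 -0.77] T [-0.08 -0.8  -0.27] op 0.0241 q [ 0.73  0.72 -0.62  1.92 -0.09  0.69  0.24]
cell in light mm [104.02  -0.47  35.44] F light [-2.37  3.71 -0.77]
```

There's contact, but with a sideways force of +3.7 N along light +y, so the cell is rubbing the post on the -y side. I'll back off, shift about 1 mm to +y and retry.

jog_arm:
  targets:
    - [0.0018, 0, 0.0009, 0, 0, 0, 0.2]
    - [0.0018, 0.0011, 0.0009, 0, 0, 0, 0.2]
    - [0.0009, 0.0011, 0.0004, 0, 0, 0, 0.2]
    - [0, 0.0011, 0, 0, 0, 0, 0.2]
    - [0, 0.0011, 0, 0, 0, 0, 0.2]

```text
time: 8.0
ee_pos: [0.5328, -0.0346, 0.0412]
eef_rot: [-3.139, -0.455, 1.525]
force: [-0.2, 2.6, -0.9]
opening: 0.0237
```

Run:
```python
from h import *
st();cellnow()
```

```text
t 8.0 pos [ 0.5328 -0.0346  0.0412] head 87.35 tilt 26.07 rpy [-179.84  -26.07   87.35] F [-0.24  2.59 -0.86] T [-0.08  0.06  0.06] op 0.0237 q [ 0.73  0.72 -0.62  1.92 -0.09  0.69  0.24]
cell in light mm [1.0397e+02 5.0000e-02 3.5230e+01] F light [-2.58 -0.35 -0.86]
```

Now it's a clean axial force of -2.6 N from the spring. I'll press in about 2 mm more.

jog_arm:
  targets:
    - [-0.0009, 0, -0.0004, 0, 0, 0, 0.2]
    - [-0.0018, 0, -0.0009, 0, 0, 0, 0.2]
    - [-0.0018, 0, -0.0009, 0, 0, 0, 0.2]

```text
time: 8.38
ee_pos: [0.5327, -0.0364, 0.0413]
eef_rot: [-3.139, -0.455, 1.525]
force: [-0.1, 5.9, 0.4]
opening: 0.0241
```

Run:
```python
from h import *
st();cellnow()
a,_=capture('scene');b,_=capture('top')
crop(a,315,175,44,36,9,'/tmp/a.png');crop(b,305,185,44,36,9,'/tmp/b.png')
cv2.imwrite('pics/d2.png',np.hstack([cv2.imread('/tmp/a.png'),cv2.imread('/tmp/b.png')]))
```

```text
t 8.375 pos [ 0.5327 -0.0364  0.0413] head 87.36 tilt 26.09 rpy [-179.84  -26.09   87.36] F [-0.1   5.88  0.36] T [0.62 0.   0.03] op 0.0241 q [ 0.73  0.72 -0.62  1.92 -0.09  0.69  0.24]
cell in light mm [1.0577e+02 8.0000e-02 3.5330e+01] F light [-5.87 -0.33  0.36]
```

View pics/d2.png

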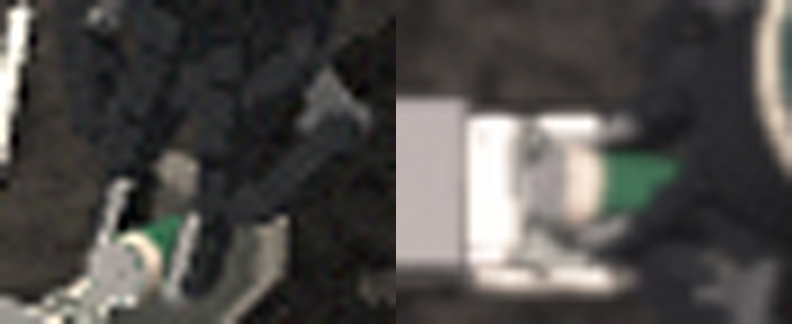

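```bash
cat >> h.py <<'E'
def sp(S,h,th,y=.1):
    t=np.radians(th);xb=S-(13-h)*np.tan(t)
    C=[xb+13*np.sin(t)-25*np.cos(t),y,9+h+13*np.cos(t)+25*np.sin(t)]
    print(np.round(C,2),'frontcorner x',round(xb-48.5*np.cos(t),1),'z',round(9+h+48.5*np.sin(t),1));cellgo(C,th,-.2)
def mo(y=.1):
    s=st();cellnow();R=Ro.from_euler('xyz',s['eef_rot']);C=Ro.from_euler('z',-LY,degrees=True).apply(s['ee_pos']+R.apply(OFF)-LC)*1e3
    t=np.arcsin(R.as_matrix()[2,0]);h=C[2]-9-13*np.cos(t)-25*np.sin(t);xb=C[0]-13*np.sin(t)+25*np.cos(t)
    print('h %.2f S_axis %.2f S_top %.2f frontcorner %.1f %.1f'%(h,xb+(13-h)*np.tan(t),xb+(18.5-h)*np.tan(t),xb-48.5*np.cos(t),9+h+48.5*np.sin(t)))
E
python3 - <<'E'
from h import *
mo()
sp(127.3,3.5,22);sp(127.5,3.5,18)
E
```

```text
t 8.475 pos [ 0.5327 -0.0363  0.0413] head 87.37 tilt 26.09 rpy [-179.85  -26.09   87.37] F [0.16 5.53 0.34] T [0.64 0.01 0.03] op 0.0241 q [ 0.73  0.72 -0.62  1.92 -0.09  0.69  0.24]
cell in light mm [1.0571e+02 1.0000e-01 3.5360e+01] F light [-5.53 -0.07  0.34]
h 3.69 S_axis 127.00 S_top 129.70 frontcorner 78.9 34.0
[1.0515e+02 1.0000e-01 3.3920e+01] frontcorner x 78.5 z 30.7
shift [ 0.0003 -0.      0.0016] rot [-0.1  -4.09 -0.12]
[1.0465e+02 1.0000e-01 3.2590e+01] frontcorner x 78.3 z 27.5
shift [ 0.0007 -0.      0.003 ] rot [-0.1  -8.09 -0.11]
```

jog_arm:
  targets:
    - [0.0001, 0, 0.0008, 0, -2, 0, 0.2]
    - [0.0003, 0, 0.0016, 0, -4, 0, 0.2]
    - [0.0005, 0, 0.0023, 0, -6, 0, 0.2]
    - [0.0007, 0, 0.003, 0, -8, 0, 0.2]
    - [0.0007, 0, 0.003, 0, -8, 0, 0.2]

```text
time: 9.1
ee_pos: [0.533, -0.0339, 0.0391]
eef_rot: [-3.14, -0.315, 1.527]
force: [-0.2, 4.1, 0.7]
opening: 0.0242
```

Run:
```python
from h import *
mo()
```

```text
t 9.1 pos [ 0.533  -0.0339  0.0391] head 87.47 tilt 18.02 rpy [-179.9   -18.02   87.47] F [-0.25  4.05  0.74] T [0.59 0.07 0.02] op 0.0242 q [ 0.59  0.66 -0.52  1.94 -0.    0.65  0.11]
cell in light mm [104.13   0.28  32.86] F light [-4.04 -0.41  0.74]
h 3.77 S_axis 126.89 S_top 128.68 frontcorner 77.8 27.8
```

```bash
cat >> h.py <<'E'
def spt(S,h,th,y=.1):
    t=np.radians(th);xb=S-(18.5-h)*np.tan(t)
    C=[xb+13*np.sin(t)-25*np.cos(t),y,9+h+13*np.cos(t)+25*np.sin(t)]
    print(np.round(C,2),'xb %.1f frontcorner %.1f %.1f button %.1f'%(xb,xb-48.5*np.cos(t),9+h+48.5*np.sin(t),xb-50*np.cos(t)+9.5*np.sin(t)));cellgo(C,th,-.2)
E
python3 - <<'E'
from h import *
spt(129.3,7,14);spt(130,9.5,10)
E
```

```text
[1.0532e+02 1.0000e-01 3.4660e+01] xb 126.4 frontcorner 79.4 27.7 button 80.2
shift [-0.0001 -0.0002 -0.0021] rot [-0.09 -4.02 -0.03]
[1.0605e+02 1.0000e-01 3.5640e+01] xb 128.4 frontcorner 80.6 26.9 button 80.8
shift [-0.     -0.0002 -0.0032] rot [-0.09 -8.02 -0.03]
```

jog_arm:
  targets:
    - [0, 0, -0.0011, 0, -2, 0, 0.2]
    - [-0.0001, 0, -0.0021, 0, -4, 0, 0.2]
    - [-0.0001, 0, -0.0027, 0, -6, 0, 0.2]
    - [-0.0001, 0, -0.0032, 0, -8, 0, 0.2]
    - [-0.0001, 0, -0.0032, 0, -8, 0, 0.2]

```text
time: 9.72
ee_pos: [0.5329, -0.0347, 0.0421]
eef_rot: [-3.14, -0.175, 1.527]
force: [-0.8, 6.7, 0.4]
opening: 0.024
```

Run:
```python
from h import *
mo()
a,_=capture('scene');b,_=capture('top')
crop(a,315,175,44,36,9,'/tmp/a.png');crop(b,305,185,44,36,9,'/tmp/b.png')
cv2.imwrite('pics/d3.png',np.hstack([cv2.imread('/tmp/a.png'),cv2.imread('/tmp/b.png')]))
```

```text
t 9.725 pos [ 0.5329 -0.0347  0.0421] head 87.47 tilt 10.03 rpy [-179.89  -10.03   87.47] F [-0.8   6.73  0.4 ] T [ 1.28  0.14 -0.01] op 0.024 q [ 0.44  0.6  -0.42  1.96  0.1   0.64 -0.04]
cell in light mm [105.87   0.23  35.6 ] F light [-6.69 -1.07  0.4 ]
h 9.44 S_axis 128.85 S_top 129.82 frontcorner 80.5 26.9
```

View pics/d3.png

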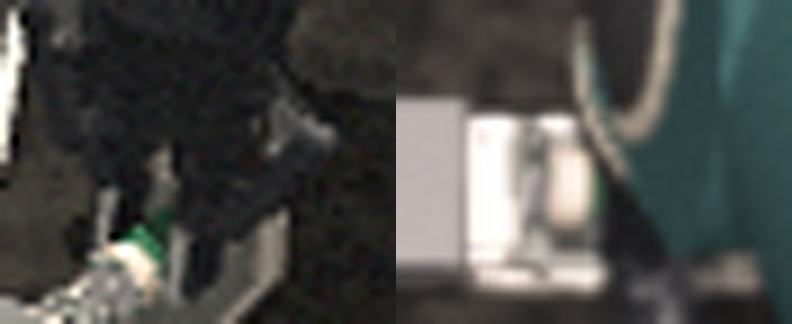

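The force matches the coil-top contact model, with the spring's free end at about 126.85 in light x. That puts the plate at about 79.4, and the cell's front corner (80.5) is clear of it. I'll lower in stages.

Run:
```python
from h import *
spt(130,7.8,8);spt(130.1,6,6)
```

```text
[1.0555e+02 1.0000e-01 3.3150e+01] xb 128.5 frontcorner 80.5 23.5 button 80.3
shift [ 0.0005 -0.0002  0.0025] rot [-0.1  -2.06 -0.07]
[1.0528e+02 1.0000e-01 3.0540e+01] xb 128.8 frontcorner 80.6 20.1 button 80.1
shift [ 0.0005 -0.0002  0.0051] rot [-0.1  -4.06 -0.07]
```

jog_arm:
  targets:
    - [0.0002, -0.0001, 0.0012, 0, -1, 0, 0.2]
    - [0.0003, -0.0001, 0.0025, 0, -2, 0, 0.2]
    - [0.0003, -0.0001, 0.0025, 0, -2, 0, 0.2]

```text
time: 10.2
ee_pos: [0.5332, -0.0343, 0.0398]
eef_rot: [-3.14, -0.141, 1.526]
force: [-0.5, 7.9, 3.6]
opening: 0.0239
```

Run:
```python
from h import *
mo();spt(130.1,6,6);spt(130.3,3,3)
```

```text
t 10.2 pos [ 0.5332 -0.0343  0.0398] head 87.45 tilt 8.05 rpy [-179.93   -8.05   87.45] F [-0.46  7.87  3.63] T [ 1.52 -0.01 -0.03] op 0.0239 q [ 0.4   0.6  -0.39  1.96  0.13  0.63 -0.08]
cell in light mm [105.6    0.48  33.25] F light [-7.85 -0.77  3.63]
h 7.87 S_axis 129.26 S_top 130.03 frontcorner 80.5 23.7
[1.0528e+02 1.0000e-01 3.0540e+01] xb 128.8 frontcorner 80.6 20.1 button 80.1
shift [ 0.0002 -0.0004  0.0027] rot [-0.07 -2.05 -0.05]
[1.052e+02 1.000e-01 2.629e+01] xb 129.5 frontcorner 81.1 14.5 button 80.1
shift [-0.     -0.0004  0.007 ] rot [-0.07 -5.05 -0.05]
```

jog_arm:
  targets:
    - [0.0001, 0, 0.0013, 0, -1, 0, 0.2]
    - [0.0002, 0, 0.0027, 0, -2, 0, 0.2]
    - [0.0002, 0, 0.0027, 0, -2, 0, 0.2]

```text
time: 10.58
ee_pos: [0.5333, -0.0336, 0.0372]
eef_rot: [-3.141, -0.106, 1.526]
force: [0.7, 7.5, 2.9]
opening: 0.0239
```

Run:
```python
from h import *
mo();spt(130.3,3,3);spt(130.1,.7,.5)
```

```text
t 10.575 pos [ 0.5333 -0.0336  0.0372] head 87.45 tilt 6.06 rpy [-179.94   -6.06   87.45] F [0.7  7.46 2.86] T [ 1.53 -0.1   0.03] op 0.0239 q [ 0.35  0.59 -0.36  1.96  0.16  0.62 -0.12]
cell in light mm [105.21   0.58  30.6 ] F light [-7.48  0.4   2.86]
h 6.03 S_axis 129.44 S_top 130.02 frontcorner 80.5 20.1
[1.052e+02 1.000e-01 2.629e+01] xb 129.5 frontcorner 81.1 14.5 button 80.1
shift [-0.0001 -0.0005  0.0043] rot [-0.06 -3.06 -0.04]
[1.0506e+02 1.0000e-01 2.2920e+01] xb 129.9 frontcorner 81.4 10.1 button 80.0
shift [-0.     -0.0005  0.0077] rot [-0.06 -5.56 -0.04]
```

The front corner is below the plate top and forces are steady at about 7.5 N. Continuing down.

jog_arm:
  targets:
    - [0, -0.0001, 0.0014, 0, -1, 0, 0.2]
    - [-0.0001, -0.0003, 0.0029, 0, -2, 0, 0.2]
    - [-0.0001, -0.0003, 0.0043, 0, -3, 0, 0.2]
    - [-0.0001, -0.0003, 0.0043, 0, -3, 0, 0.2]

```text
time: 11.08
ee_pos: [0.5332, -0.0331, 0.0329]
eef_rot: [-3.141, -0.054, 1.527]
force: [0.9, 7.9, 3.2]
opening: 0.024
```

Run:
```python
from h import *
mo();spt(130.1,1.5,1);spt(130.1,.5,0)
```

```text
t 11.075 pos [ 0.5332 -0.0331  0.0329] head 87.47 tilt 3.07 rpy [-179.96   -3.07   87.47] F [0.92 7.87 3.16] T [ 1.64 -0.15  0.02] op 0.024 q [ 0.28  0.59 -0.31  1.97  0.2   0.62 -0.19]
cell in light mm [105.04   0.44  26.34] F light [-7.9   0.61  3.16]
h 3.02 S_axis 129.84 S_top 130.14 frontcorner 80.9 14.6
[1.0503e+02 1.0000e-01 2.3930e+01] xb 129.8 frontcorner 81.3 11.3 button 80.0
shift [ 0.0001 -0.0003  0.0024] rot [-0.04 -2.07 -0.03]
[1.051e+02 1.000e-01 2.250e+01] xb 130.1 frontcorner 81.6 9.5 button 80.1
shift [ 0.0001 -0.0003  0.0038] rot [-0.04 -3.07 -0.03]
```

jog_arm:
  targets:
    - [0, 0, 0.0012, 0, -1, 0, 0.2]
    - [0.0001, -0.0002, 0.0024, 0, -2, 0, 0.2]
    - [0.0001, -0.0002, 0.0031, 0, -3, 0, 0.2]
    - [0.0001, -0.0002, 0.0038, 0, -3, 0, 0.2]
    - [0.0001, -0.0002, 0.0038, 0, -3, 0, 0.2]

```text
time: 11.7
ee_pos: [0.5331, -0.0329, 0.0292]
eef_rot: [-3.141, -0.002, 1.526]
force: [0.3, 8.2, 3.3]
opening: 0.0239
```

Run:
```python
from h import *
mo()
a,_=capture('scene');b,_=capture('top')
crop(a,315,175,44,36,9,'/tmp/a.png');crop(b,305,185,44,36,9,'/tmp/b.png')
cv2.imwrite('pics/d4.png',np.hstack([cv2.imread('/tmp/a.png'),cv2.imread('/tmp/b.png')]))
```

```text
t 11.7 pos [ 0.5331 -0.0329  0.0292] head 87.45 tilt 0.09 rpy [-1.7998e+02 -9.0000e-02  8.7450e+01] F [0.35 8.24 3.28] T [ 1.79 -0.16 -0.04] op 0.0239 q [ 0.22  0.59 -0.27  1.97  0.25  0.61 -0.26]
cell in light mm [105.18   0.35  22.56] F light [-8.25  0.01  3.28]
h 0.52 S_axis 130.18 S_top 130.19 frontcorner 81.7 9.6
```

View pics/d4.png

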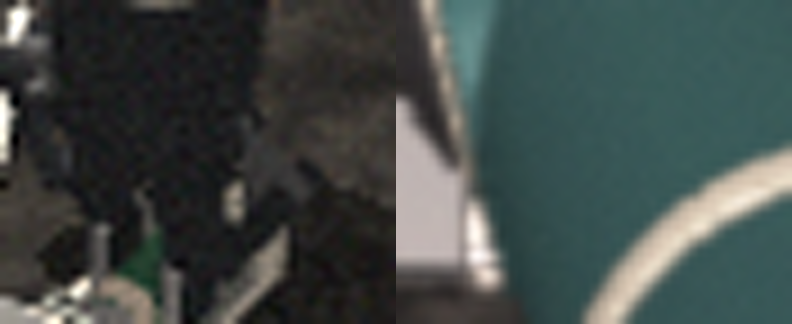

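The cell is level at h≈0.5 mm. I'll lower the last bit and ease it forward onto the plate.

jog_arm:
  targets:
    - [0, 0, 0.0004, 0, 0, 0, 0.2]
    - [0.0004, 0, 0.0005, 0, 0, 0, 0.2]
    - [0.0008, 0, 0.0005, 0, 0, 0, 0.2]
    - [0.0008, 0, 0.0005, 0, 0, 0, 0.2]

```text
time: 12.3
ee_pos: [0.5332, -0.0328, 0.0289]
eef_rot: [-3.141, -0.001, 1.526]
force: [-0.2, 6.3, 8.6]
opening: 0.0241
```

Run:
```python
from h import *
mo()
```

```text
t 12.3 pos [ 0.5332 -0.0328  0.0289] head 87.41 tilt 0.06 rpy [-1.7999e+02 -6.0000e-02  8.7410e+01] F [-0.25  6.31  8.55] T [ 1.13  0.1  -0.02] op 0.0241 q [ 0.22  0.59 -0.26  1.97  0.25  0.61 -0.26]
cell in light mm [105.03   0.46  22.32] F light [-6.29 -0.5   8.55]
h 0.29 S_axis 130.03 S_top 130.03 frontcorner 81.5 9.3
```

jog_arm:
  targets:
    - [0, 0, 0, 0, 0, 0, 0.26]
    - [0, 0, 0, 0, 0, 0, 0.3]
    - [0, 0, 0, 0, 0, 0, 0.34]
    - [0, 0, 0, 0, 0, 0, 0.38]
    - [0, 0, 0, 0, 0, 0, 0.42]
    - [0, 0, 0, 0, 0, 0, 0.42]

```text
time: 13.05
ee_pos: [0.5324, -0.0332, 0.0282]
eef_rot: [-3.139, -0.001, 1.525]
force: [-0.1, 0.3, 0.2]
opening: 0.0359
```

Run:
```python
from h import *
mo()
```

```text
t 13.05 pos [ 0.5324 -0.0332  0.0282] head 87.4 tilt 0.05 rpy [-1.7987e+02 -5.0000e-02  8.7400e+01] F [-0.15  0.29  0.19] T [-0.03 -0.02 -0.05] op 0.0359 q [ 0.22  0.59 -0.26  1.97  0.25  0.61 -0.26]
cell in light mm [105.54  -0.41  21.59] F light [-0.28 -0.16  0.19]
h -0.44 S_axis 130.54 S_top 130.55 frontcorner 82.0 8.6
```

Released with no load left on the tool. I'll lift straight up and away to look.

jog_arm:
  targets:
    - [0, 0, -0.005, 0, 0, 0, 0.42]
    - [0, 0, -0.02, 0, 0, 0, 0.42]
    - [0, 0, -0.06, 0, 0, 0, 0.42]
    - [0, 0, -0.11, 0, 0, 0, 0.42]
    - [-0.05, 0, -0.14, 0, 0, 0, 0.42]
    - [-0.11, 0, -0.14, 0, 0, 0, 0.3]
    - [-0.17, 0, -0.14, 0, 0, 0, 0.2]
    - [-0.17, 0, -0.14, 0, 0, 0, 0.1]

```text
time: 14.05
ee_pos: [0.5239, -0.2081, 0.169]
eef_rot: [-3.14, 0.001, 1.519]
force: [-0.2, 1.5, -0.2]
opening: 0.0082
```

Run:
```python
from h import *
st()
a,d=capture('scene');b,d2=capture('top')
cv2.imwrite('pics/t3.png',b);cv2.imwrite('pics/s3.png',a)
crop(a,305,180,50,40,16,'pics/e1.png');crop(b,270,185,90,40,8,'pics/e2.png')
```

```text
t 14.05 pos [ 0.5239 -0.2081  0.169 ] head 87.02 tilt -0.04 rpy [-1.799e+02  4.000e-02  8.702e+01] F [-0.15  1.51 -0.23] T [ 0.01 -0.01 -0.01] op 0.0082 q [ 0.54  0.41 -0.27  1.83  0.14  0.91  0.16]
```

View pics/e1.png

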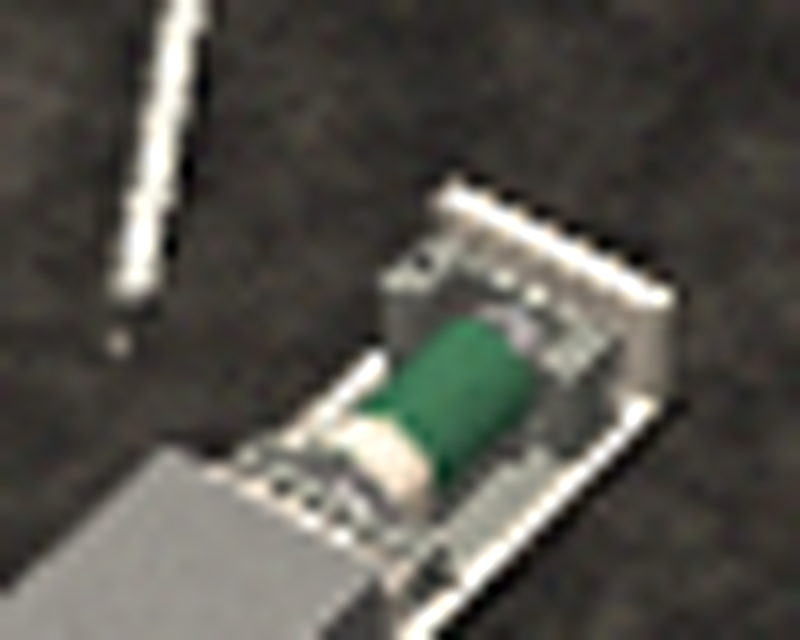

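View pics/e2.png

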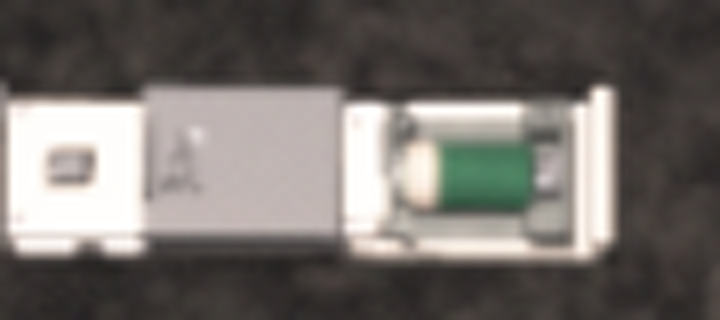

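The cell lies in the bay, button end at the plate (scene (400,480)), flat end against the spring (510,330). I'll check that it is level using depth.

Run:
```python
from h import *
for n in('top','scene'):
    c=camera_params(n);im,D=capture(n);im=im.astype(int)
    v,u=np.mgrid[:400,:640]
    X=np.stack([(u-c['mtx'][0,2])/c['mtx'][0,0]*D,(v-c['mtx'][1,2])/c['mtx'][1,1]*D,D],-1)
    W=(X-c['t'])@c['R'];L=Ro.from_euler('z',-LY,degrees=True).apply((W-LC).reshape(-1,3)).reshape(W.shape)*1e3
    for x in range(76,150,5):
        m=(D>0)&(abs(L[...,0]-x)<2.5)&(abs(L[...,1]+1)<6)&(L[...,2]>-5)&(L[...,2]<60)
        if m.any():print(n,x,m.sum(),np.percentile(L[m][:,2],[10,50,90]).round(1))
    m=(abs(L[...,0]-15)<30)&(abs(L[...,1])<20)&(abs(L[...,2]-40)<12);print('cover',np.median(L[m][:,2]).round(1))
# predicted seated outline
for x,z in((80.9-.6,35),(129.4,35)):
    print(x,proj('top',Lf([x,0,z])),proj('scene',Lf([x,0,z])))
```

```text
top 76 5 [20.8 24.6 26.5]
top 81 8 [32.2 34.4 37. ]
top 86 8 [31.5 34.4 36.6]
top 91 4 [34.1 35.7 37.1]
top 96 7 [33.1 35.9 37.1]
top 101 8 [33.3 35.5 37.3]
top 106 4 [34.9 35.5 36.4]
top 111 8 [32.5 34.3 35.7]
top 116 8 [30.6 34.5 37.5]
top 121 4 [33.9 34.7 35.8]
top 126 10 [ 9.  33.1 35. ]
top 131 8 [24.  27.  31.1]
top 136 5 [10.7 20.2 35.2]
top 141 7 [ 6.8 11.6 34.1]
top 146 9 [ 8.3 24.9 30.7]
cover 39.6
scene 76 9 [21.5 28.4 32.9]
scene 81 3 [29.8 33.2 35.5]
scene 86 5 [30.7 32.6 33.5]
scene 91 2 [32.7 33.7 34.8]
scene 96 5 [30.3 33.  34.1]
scene 101 3 [30.3 31.6 32.9]
scene 106 7 [30.  32.1 34. ]
scene 111 2 [29.9 30.8 31.7]
scene 116 6 [31.6 32.8 33.7]
scene 121 1 [32.6 32.6 32.6]
scene 126 2 [30.4 31.3 32.1]
scene 131 4 [21.2 25.8 30.3]
scene 136 8 [21.8 30.8 34.7]
scene 141 1 [29.4 29.4 29.4]
scene 146 11 [28.9 34.8 37.3]
cover 38.2
80.30000000000001 [320.41134105 205.02679372] [327.42907943 206.95412028]
129.4 [336.93247631 205.16695292] [336.15649608 198.63614356]
```

The cell top reads about 35 mm all along (top camera), so it is level and not proud. Now the cover: I'll move behind its thumb end with the jaws shut.

Run:
```python
from h import *
P=Lf([-42,0.2,120]);print(P);delta(P,toolR(LY+180))
P=Lf([-42,0.2,51]);delta(P,toolR(LY+180))
```

```text
[0.53888537 0.11415814 0.12      ]
shift [ 3.162e-01 -1.000e-04  4.900e-02] rot [-0.1  -0.08 -0.2 ]
shift [0.3162 0.     0.118 ] rot [-0.1  -0.08 -0.2 ]
```

jog_arm:
  targets:
    - [0.062, 0, 0.0, 0, 0, -0.2, 0]
    - [0.124, 0, 0.0, 0, 0, -0.2, 0]
    - [0.186, 0, 0.01, 0, 0, -0.2, 0]
    - [0.248, 0, 0.03, 0, 0, -0.2, 0]
    - [0.3, 0, 0.049, 0, 0, -0.2, 0]
    - [0.316, 0, 0.049, 0, 0, -0.2, 0]
    - [0.316, 0, 0.049, 0, 0, -0.2, 0]
    - [0.316, 0, 0.049, 0, 0, -0.2, 0]

```text
time: 15.25
ee_pos: [0.5394, 0.1115, 0.1198]
eef_rot: [-3.14, -0.0, 1.528]
force: [0.8, 0.1, -0.3]
opening: 0.0001
```

Run:
```python
from h import *
st();P=Lf([-42,0.2,51]);delta(P,toolR(LY+180))
a,_=capture('scene');b,_=capture('top')
crop(a,260,175,100,75,8,'pics/f1.png')
```

```text
t 15.25 pos [0.5394 0.1115 0.1198] head 87.54 tilt 0.03 rpy [-1.7991e+02 -3.0000e-02  8.7540e+01] F [ 0.82  0.12 -0.29] T [-0.02 -0.04  0.  ] op 0.0001 q [ 0.03  0.47 -0.36  1.9   0.22  0.81 -0.49]
shift [ 0.0026 -0.0005  0.0688] rot [-0.09 -0.03 -0.16]
```

View pics/f1.png

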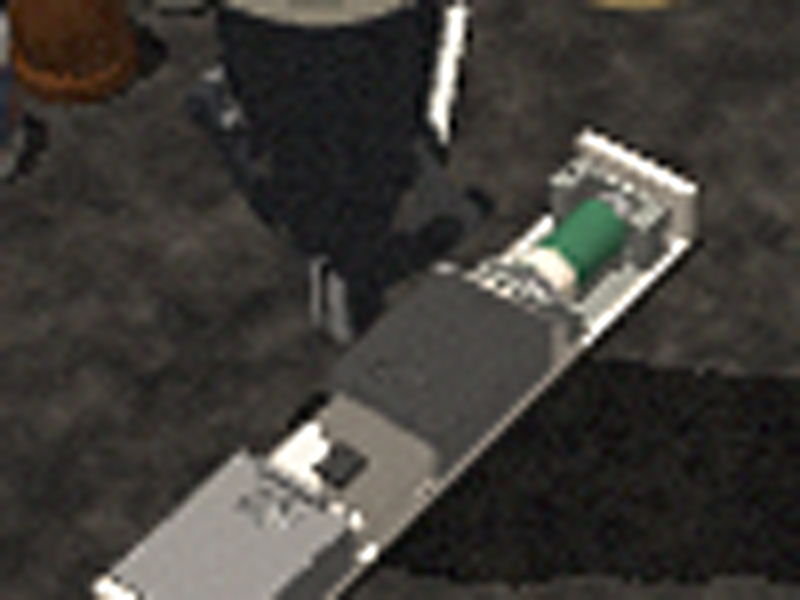

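The shut jaws are above the gap behind the cover, and the cell remains seated. Descending.

jog_arm:
  targets:
    - [0.0026, -0.0005, 0.03, 0, 0, 0, 0]
    - [0.0026, -0.0005, 0.055, 0, 0, 0, 0]
    - [0.0026, -0.0005, 0.064, 0, 0, 0, 0]
    - [0.0026, -0.0005, 0.068, 0, 0, 0, 0]
    - [0.0026, -0.0005, 0.068, 0, 0, 0, 0]

```text
time: 15.98
ee_pos: [0.539, 0.1152, 0.0519]
eef_rot: [-3.14, -0.001, 1.529]
force: [1.4, 0.3, 0.0]
opening: 0.0001
```

Run:
```python
from h import *
st()
a,_=capture('scene');crop(a,270,190,80,60,10,'pics/f2.png')
R=Ro.from_euler('xyz',ctrl.sense()['eef_rot']);print(R.inv().apply(Ro.from_euler('z',LY,degrees=True).apply([1,0,0])).round(4))
```

```text
t 15.975 pos [0.539  0.1152 0.0519] head 87.59 tilt 0.06 rpy [-1.7992e+02 -6.0000e-02  8.7590e+01] F [1.42 0.34 0.02] T [ 0.04 -0.06  0.03] op 0.0001 q [-0.01  0.58 -0.32  1.92  0.27  0.68 -0.54]
[-1.      0.0019 -0.0012]
```

View pics/f2.png

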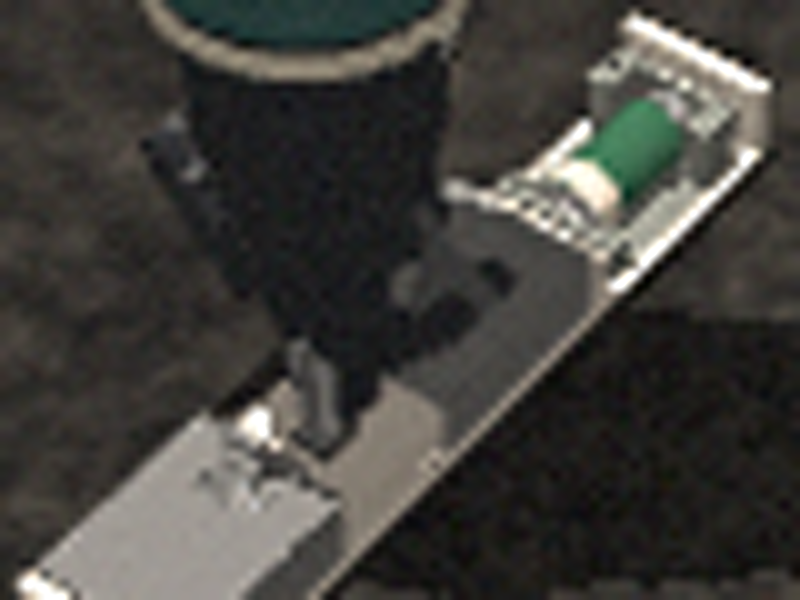

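The fingers are in the gap behind the cover. I'll push along light +x, which is tool -x.

jog_arm:
  targets:
    - [-0.005, 0, 0, 0, 0, 0, 0]
    - [-0.009, 0, 0, 0, 0, 0, 0]
    - [-0.012, 0, 0, 0, 0, 0, 0]
    - [-0.015, 0, 0, 0, 0, 0, 0]
    - [-0.018, 0, 0, 0, 0, 0, 0]
    - [-0.022, 0, 0, 0, 0, 0, 0]
    - [-0.026, 0, 0, 0, 0, 0, 0]
    - [-0.03, 0, 0, 0, 0, 0, 0]
    - [-0.03, 0, 0, 0, 0, 0, 0]

```text
time: 17.15
ee_pos: [0.5373, 0.0848, 0.0512]
eef_rot: [-3.139, -0.001, 1.528]
force: [0.3, -0.0, -0.7]
opening: -0.0003
```

Run:
```python
from h import *
st();cellnow()
a,_=capture('scene');crop(a,270,180,85,65,9,'pics/f3.png')
```

```text
t 17.15 pos [0.5373 0.0848 0.0512] head 87.57 tilt 0.04 rpy [-1.7986e+02 -4.0000e-02  8.7570e+01] F [ 0.29 -0.02 -0.65] T [-0.04  0.03 -0.02] op -0.0003 q [ 0.04  0.57 -0.32  1.94  0.27  0.68 -0.49]
cell in light mm [-12.59  -0.27  44.65] F light [ 0.01  0.29 -0.65]
```

View pics/f3.png

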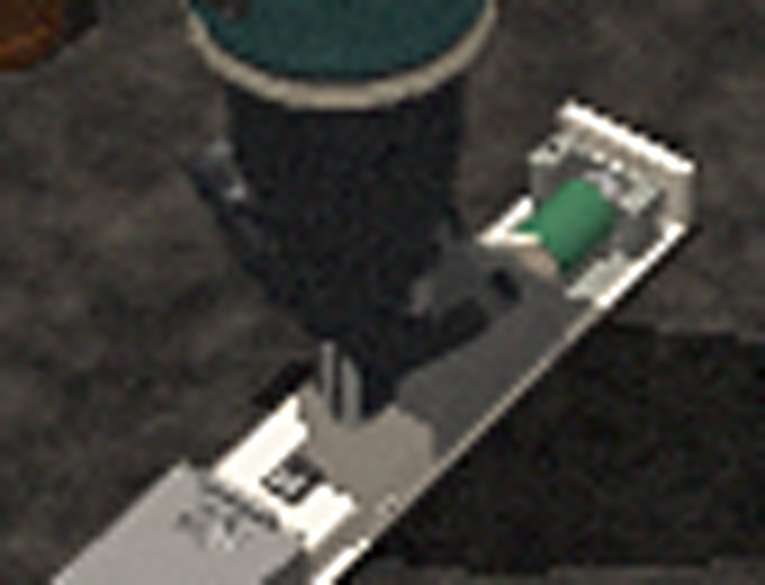

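The cover is moving with little force and its front edge is now over the button end. Continuing at the same pace.

jog_arm:
  targets:
    - [-0.004, 0, 0, 0, 0, 0, 0]
    - [-0.008, 0, 0, 0, 0, 0, 0]
    - [-0.012, 0, 0, 0, 0, 0, 0]
    - [-0.016, 0, 0, 0, 0, 0, 0]
    - [-0.02, 0, 0, 0, 0, 0, 0]
    - [-0.024, 0, 0, 0, 0, 0, 0]
    - [-0.028, 0, 0, 0, 0, 0, 0]
    - [-0.032, 0, 0, 0, 0, 0, 0]

```text
time: 18.2
ee_pos: [0.536, 0.0531, 0.0513]
eef_rot: [-3.139, -0.001, 1.529]
force: [-1.2, 2.4, 0.3]
opening: -0.0002
```

Run:
```python
from h import *
st();cellnow()
a,_=capture('scene');crop(a,270,180,85,65,9,'pics/f4.png')
```

```text
t 18.2 pos [0.536  0.0531 0.0513] head 87.6 tilt 0.06 rpy [-1.7987e+02 -6.0000e-02  8.7600e+01] F [-1.19  2.39  0.28] T [ 0.38  0.22 -0.  ] op -0.0002 q [ 0.1   0.56 -0.32  1.95  0.27  0.67 -0.43]
cell in light mm [19.1  -0.25 44.68] F light [-2.34 -1.29  0.28]
```

View pics/f4.png

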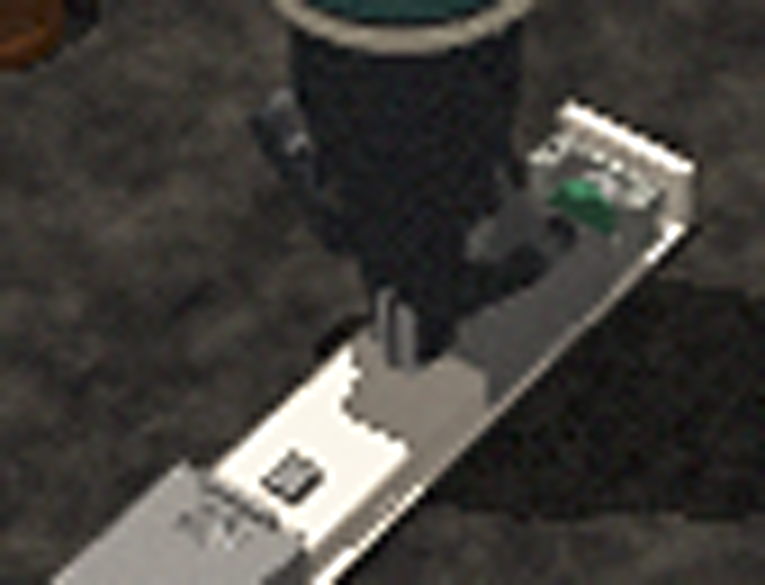

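The cover is sliding freely at about 2 N and is over most of the cell. Continuing.

jog_arm:
  targets:
    - [-0.004, 0, 0, 0, 0, 0, 0]
    - [-0.008, 0, 0, 0, 0, 0, 0]
    - [-0.012, 0, 0, 0, 0, 0, 0]
    - [-0.016, 0, 0, 0, 0, 0, 0]
    - [-0.02, 0, 0, 0, 0, 0, 0]
    - [-0.024, 0, 0, 0, 0, 0, 0]
    - [-0.028, 0, 0, 0, 0, 0, 0]
    - [-0.031, 0, 0, 0, 0, 0, 0]
    - [-0.034, 0, 0, 0, 0, 0, 0]

```text
time: 19.38
ee_pos: [0.5347, 0.0193, 0.0513]
eef_rot: [-3.14, -0.001, 1.529]
force: [0.9, 0.9, -0.2]
opening: 0.0005
```

Run:
```python
from h import *
st();cellnow()
a,_=capture('scene');crop(a,280,175,85,65,9,'pics/f5.png')
```

```text
t 19.375 pos [0.5347 0.0193 0.0513] head 87.61 tilt 0.06 rpy [-1.7988e+02 -6.0000e-02  8.7610e+01] F [ 0.87  0.93 -0.21] T [ 0.35 -0.09  0.03] op 0.0005 q [ 0.16  0.56 -0.32  1.96  0.27  0.66 -0.36]
cell in light mm [52.97 -0.21 44.69] F light [-0.97  0.83 -0.21]
```

View pics/f5.png

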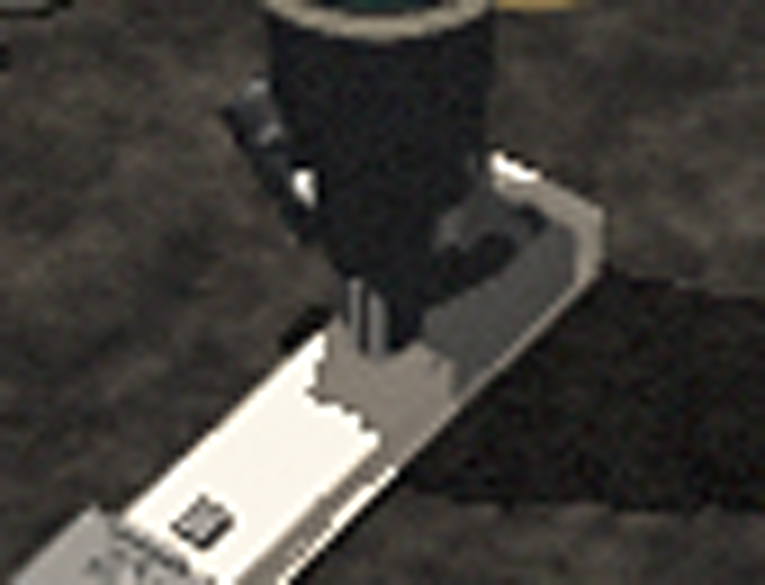

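Nearly shut. Small steps from here, watching the force for the stop.

jog_arm:
  targets:
    - [-0.002, 0, 0, 0, 0, 0, 0]
    - [-0.004, 0, 0, 0, 0, 0, 0]
    - [-0.006, 0, 0, 0, 0, 0, 0]
    - [-0.008, 0, 0, 0, 0, 0, 0]
    - [-0.009, 0, 0, 0, 0, 0, 0]

```text
time: 20.05
ee_pos: [0.5343, 0.0109, 0.0513]
eef_rot: [-3.14, -0.002, 1.529]
force: [-0.0, 8.4, 1.1]
opening: 0.0004
```

jog_arm:
  targets:
    - [-0.001, 0, 0, 0, 0, 0, 0]
    - [-0.002, 0, 0, 0, 0, 0, 0]

```text
time: 20.3
ee_pos: [0.5343, 0.0106, 0.0514]
eef_rot: [-3.14, -0.003, 1.531]
force: [0.5, 16.4, 1.9]
opening: 0.0
```

jog_arm:
  targets:
    - [-0.001, 0, 0, 0, 0, 0, 0]
    - [-0.0015, 0, 0, 0, 0, 0, 0]

```text
time: 20.55
ee_pos: [0.5343, 0.0104, 0.0515]
eef_rot: [-3.14, -0.005, 1.532]
force: [-0.8, 22.8, 2.2]
opening: 0.0
```

The force rises stiffly with almost no further motion, so this is a hard stop. I'll back off, rise and look to confirm it is the shut position.

jog_arm:
  targets:
    - [0.006, 0, 0, 0, 0, 0, 0]
    - [0.015, 0, 0, 0, 0, 0, 0]
    - [0.015, 0, -0.05, 0, 0, 0, 0]
    - [0.015, 0, -0.1, 0, 0, 0, 0]
    - [-0.04, 0, -0.13, 0, 0, 0, 0]
    - [-0.1, 0, -0.13, 0, 0, 0, 0]
    - [-0.16, 0, -0.13, 0, 0, 0, 0]
    - [-0.22, 0, -0.13, 0, 0, 0, 0]
    - [-0.26, 0, -0.13, 0, 0, 0, 0]
    - [-0.26, 0, -0.13, 0, 0, 0, 0]

```text
time: 21.8
ee_pos: [0.5225, -0.2563, 0.1806]
eef_rot: [-3.139, -0.0, 1.524]
force: [0.4, 0.3, -0.1]
opening: -0.0001
```

Run:
```python
from h import *
st()
a,d=capture('scene');b,d2=capture('top')
cv2.imwrite('pics/s9.png',a);cv2.imwrite('pics/t9.png',b)
crop(a,265,170,100,75,8,'pics/k1.png');crop(b,236,185,120,45,6.5,'pics/k2.png')
```

```text
t 21.8 pos [ 0.5225 -0.2563  0.1806] head 87.31 tilt 0.0 rpy [-179.83   -0.     87.31] F [ 0.42  0.31 -0.08] T [ 0.02  0.06 -0.02] op -0.0001 q [ 0.62  0.43 -0.28  1.78  0.14  0.96  0.24]
```

View pics/k1.png

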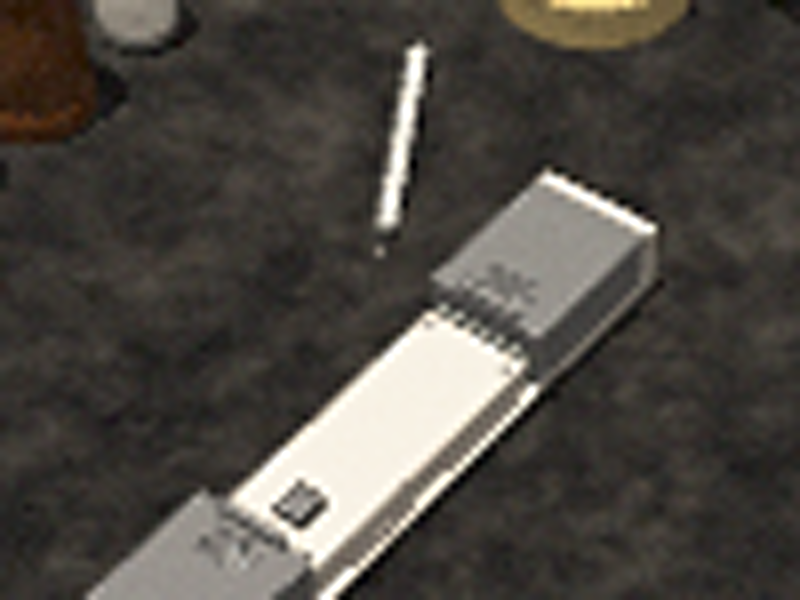

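View pics/k2.png

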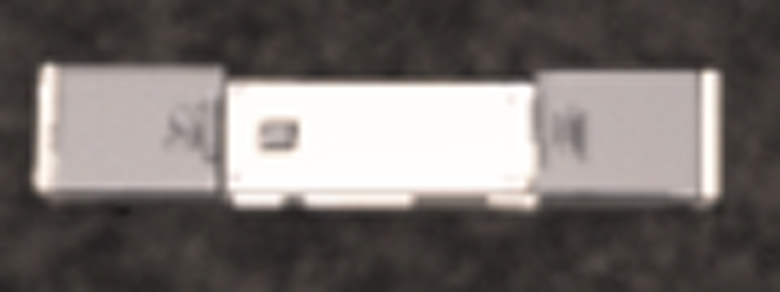

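View pics/t9.png

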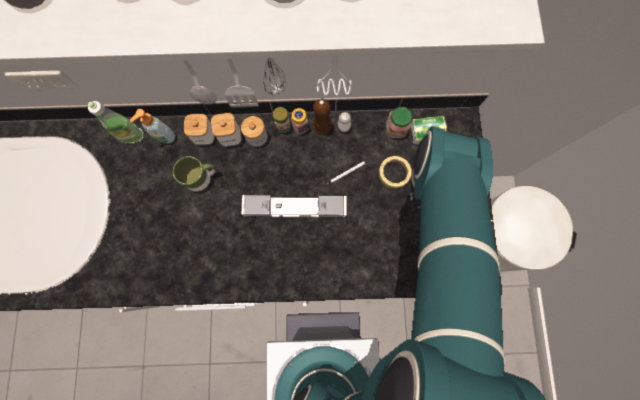

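The cover lies against the end wall and the bystanders look unmoved. I'll verify the travel with subpixel edge profiles.

Run:
```python
from h import *
a=cv2.imread('pics/top0.png');b=cv2.imread('pics/t9.png');t3=cv2.imread('pics/t3.png')
for n,i in(('before',a),('after',b)):
    p=i[200:210,236:352].mean(axis=(0,2));print(n,[(236+k,int(v)) for k,v in enumerate(p) if k<6 or 46<k<62 or 74<k<116 or 26<k<32])
inv=lambda X:(Ro.from_euler('z',-LY,degrees=True).apply(X-LC)*1e3).round(1)
# scene line profile along light axis at z=40 
for n,f in(('before','pics/scene0.png'),('after','pics/s9.png')):
    i=cv2.imread(f).mean(axis=2).astype('f4');xs=np.arange(-160,165,2.);
    P=np.array([proj('scene',Lf([x,-12,40])) for x in xs],'f4')
    v=cv2.remap(i,P[:,:1],P[:,1:],cv2.INTER_LINEAR)[:,0]
    print(n,[(int(x),int(q)) for x,q in zip(xs,v) if x<-135 or -30<x<10 or 40<x<160])
```

```text
before [(236, 58), (237, 55), (238, 56), (239, 54), (240, 57), (241, 112), (263, 170), (264, 171), (265, 164), (266, 154), (267, 155), (283, 253), (284, 253), (285, 253), (286, 252), (287, 227), (288, 156), (289, 168), (290, 174), (291, 169), (292, 165), (293, 169), (294, 182), (295, 185), (296, 184), (297, 184), (311, 179), (312, 169), (313, 245), (314, 251), (315, 252), (316, 253), (317, 228), (318, 181), (319, 153), (320, 133), (321, 152), (322, 175), (323, 181), (324, 182), (325, 181), (326, 180), (327, 178), (328, 176), (329, 176), (330, 179), (331, 180), (332, 180), (333, 179), (334, 176), (335, 156), (336, 132), (337, 135), (338, 134), (339, 142), (340, 149), (341, 153), (342, 239), (343, 226), (344, 244), (345, 243), (346, 166), (347, 74), (348, 58), (349, 57), (350, 58), (351, 61)]
after [(236, 57), (237, 56), (238, 55), (239, 54), (240, 57), (241, 112), (263, 170), (264, 171), (265, 164), (266, 154), (267, 155), (283, 253), (284, 253), (285, 253), (286, 253), (287, 253), (288, 253), (289, 253), (290, 253), (291, 253), (292, 253), (293, 253), (294, 253), (295, 253), (296, 25
[... 1914 characters left out ...]
39), (4, 239), (6, 240), (8, 239), (42, 240), (44, 240), (46, 241), (48, 244), (50, 236), (52, 192), (54, 138), (56, 99), (58, 99), (60, 87), (62, 76), (64, 73), (66, 69), (68, 81), (70, 90), (72, 90), (74, 118), (76, 141), (78, 147), (80, 136), (82, 122), (84, 119), (86, 136), (88, 145), (90, 145), (92, 144), (94, 145), (96, 146), (98, 145), (100, 145), (102, 145), (104, 145), (106, 146), (108, 147), (110, 147), (112, 146), (114, 146), (116, 146), (118, 146), (120, 147), (122, 147), (124, 148), (126, 147), (128, 146), (130, 146), (132, 145), (134, 144), (136, 143), (138, 144), (140, 147), (142, 170), (144, 212), (146, 241), (148, 232), (150, 156), (152, 91), (154, 37), (156, 35), (158, 36)]
```

Run:
```python
from h import *
inv=lambda X:(Ro.from_euler('z',-LY,degrees=True).apply(X-LC)*1e3).round(1)
for u in(287.3,312.5,318.0,343.3,346.6): print(u,inv(atz('top',u,205,.04)))
a=cv2.imread('pics/t9.png');crop(a,312,190,42,30,18,'pics/k3.png')
```

```text
287.3 [-17.6  -1.8  40. ]
312.5 [56.9 -1.1 40. ]
318.0 [73.2 -1.  40. ]
343.3 [148.1  -0.3  40. ]
346.6 [157.8  -0.3  40. ]
```

View pics/k3.png

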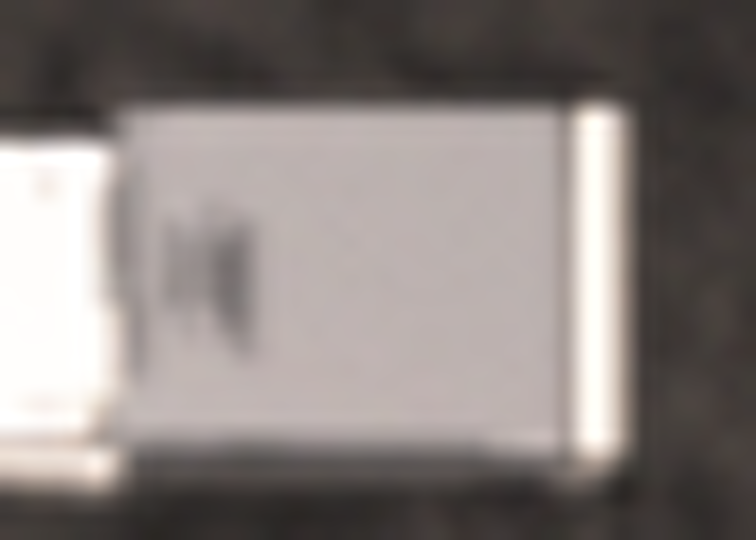

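The cover's thumb edge is 183 px from its end, and the permanently shut bay mirrors that at 182 px. With the front edge against the end wall and the stiff stop, that confirms it is shut. One bystander check, then hand in.

Run:
```python
from h import *
from cell import job_done
a=cv2.imread('pics/top0.png').astype(int);b=cv2.imread('pics/t9.png').astype(int)
for n,(x0,y0,x1,y1) in dict(pen=(325,155,370,188),tape=(375,150,405,190),mug=(165,150,215,195)).items():
    print(n,abs(a-b)[y0:y1,x0:x1].max(axis=2).mean().round(2))
a=cv2.imread('pics/scene0.png').astype(int);b=cv2.imread('pics/s9.png').astype(int)
for n,(x0,y0,x1,y1) in dict(pen=(308,170,322,202),tape=(322,150,356,178),mug=(195,240,240,295),sciss=(388,142,418,178)).items():
    print(n,abs(a-b)[y0:y1,x0:x1].max(axis=2).mean().round(2))
st();print(job_done())
```

```text
pen 1.76
tape 1.76
mug 1.85
pen 5.75
tape 6.06
mug 6.09
sciss 11.67
t 21.9 pos [ 0.5234 -0.2525  0.1808] head 87.59 tilt 0.08 rpy [-1.7985e+02 -8.0000e-02  8.7590e+01] F [-0.63  1.    0.08] T [ 0.07  0.02 -0.02] op -0.0002 q [ 0.62  0.43 -0.28  1.78  0.14  0.96  0.24]
the job is handed in; nothing more can be done
None
```

The battery is seated in the open bay with the grey cover shut over it, and the job is handed in at 21.9 s of the 67 s allowed.

**What I did:** I gripped the cell, tilted it 26°, felt for the spring and pressed the flat end about 3.5 mm into it. I then lowered the button end behind the plus plate in stages and released the cell level on the bay floor. After that I pushed the cover to its stop with the jaws shut.

**Forces:** The spring load was about 8 N. Sliding the cover took about 2 N, rising to 23 N at the hard stop. One early touch on a guide post (3.8 N sideways) was corrected by moving about 1 mm across.

**Last checks:**
- **Cell:** After release, the top camera's depth gave its top at about 35 mm along its whole length, so it is level and not standing proud. The scene camera read 2 to 3 mm lower throughout.
- **Cover:** It rests against the end wall and mirrors the permanently shut bay within about 1 pixel.
- **Bystanders:** The mug, tape and pen show no change in the pictures. The top view of the scissors was blocked by the arm. In the scene view their patch changed more than the others (11.7 against about 6), and I did not look at it closer. The arm never worked near them.

**One disagreement:** By the picture, the cover moved about 91 mm rather than the full 95 mm. The match with the other bay suggests it started about 4 mm off fully open, rather than stopping short.

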